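# Load standard jars into the presenting turntable

## Robot

A 6-joint arm with a two-finger parallel gripper is mounted at the origin on a cart in front of the work surface, level with it; the furniture and walls round the work are solid. World frame = base frame: x ahead of the robot, y to its left, z up, the work surface at z = 0. Lengths are in m, angles in degrees, forces in N, time in s.
With the tool pointing down it reaches from about 0.375 to 0.9 m from the base axis. Payload 3.1 kg.
Tool frame: the origin (TCP) lies on the front face of the gripper's body, between the roots of the fingers; the fingertips stand 70 mm ahead of it and the grasp point (between the pads) lies 51 mm ahead of it (bot.tip_extent is the distance from the TCP to the fingertips, in m); z points along the fingers, x is the direction in which the jaws open and shut, and the axes are right-handed (so a half turn about z gives the same grasp; the last joint's range is limited). The gripper opens to 87 mm and grips with 3 to 60 N. Pads are 19 mm wide; open, the fingers measure 117 mm over their backs; the gripper's body (75 mm by 190 mm) begins 51 mm behind the grasp point.
Start: joints at [59.444, 30.224, 82.088, -0, 67.689, -10.227], TCP at [0.217, 0.586, 0.292] pointing down, gripper open.
Joint ranges: [-176.69, 176.69], [-43.24, 126.21], [12.49, 139.97], [-82, 262], [0, 151.66], [-163.58, 163.58]. Speed limits (degrees/s): [159.86, 159.86, 180, 180, 180, 180].

## Interface

Orientations are given as a 3x3 rotation matrix whose columns are the frame's x, y, z axes.
In Python, from rig import bot, viewer, ticket gives the robot as it stands. The module is installed in compiled form; this text tells all that it offers.
- The arm moves only by the tool arm_command, never from a script. Its argument "targets" is a list of rows, each an object with "rot": the turn, a rotation vector about the tool's x, y, z in degrees, a list of three; "offset": the shift along the tool's x, y, z in cm, a list of three; "gripper": the closure, from 0 (fully open) to 1 (shut). A call has 1 to 8 rows; each row is the pose to reach, as a shift and turn from the pose commanded when the call began, along the tool's axes at that moment; what a row does not reach only later rows make up. A row lasts 1/10 s, in which the tool goes at most 50 mm and 8.59 degrees, less where a joint would pass 70% of its speed; a pose out of reach is approached as far as the arm can. A call with a gripper value outside its range is refused whole. The fingers move at their own pace and stop on an object; the grip force is fixed at half the most. Time passes only in rows, so rows that repeat a pose let the fingers close. It gives the time, the measured TCP pose, the force and the opening at its end, in the units of the state.
- bot.read_state(): the state, without advancing time (a new reading comes with each control period).
- viewer.capture(name): name is "scene" or "top"; returns a dict with "frame" (384x512x3 uint8, red, green, blue), "fx", "fy", "cx", "cy" (pixels), "D" ([k1, k2, p1, p2, k3] as OpenCV has them; the pictures are not rectified), "view" (4x4, takes a point from world to camera coordinates). Camera axes: x right, y down, z forward; pixel columns grow to the right and rows downward; lengths in m; the calibration is good to about 2 mm. A picture is of the moment at which its call begins. There is no depth.
- ticket.hand_in(): hands the job in, once; it reports no verdict.
The state is a dict: "time_s": time; "joint_positions": joint angles; "qvel": joint speeds; "tau": joint torques, N m; "position": TCP position; "tcp_rot": TCP orientation; "force": force on the tool from outside, world axes, zero at the start; "moment": the same for the moment, N m; "opening": opening from 0.0 (shut) to 1.0 (fully open).
Only numpy, scipy, OpenCV 4.12 (cv2) and the standard library are available. Lean on these libraries where they do the work, as an engineer would, in place of code of your own. Each camera call takes 0.05 s, during which the arm holds its last target. There are 200 camera calls.

## Task

Turn the turntable by its black handle post a quarter turn until the mouth of its lane meets the funnel on the loading board and the detent catches. Stand each of the standard jars (squat, amber, white cap, steel foot) on the loading board and push it through the funnel into the lane, upright and in single file, closed up against the end stop; never lower a jar into the lane from above. When all of them are in, turn the turntable back to its first detent so that the end stop faces the scanner, let go, and leave the two slimmer vials standing among them where they are.

Things in the scene. Friction and masses are not known exactly. Their poses are not given: they have to be found in the camera images.
- turntable (a joint): angle of the turntable (white disc, radius 118 mm, top 10 mm above the worktop), rad, counter-clockwise from above. 0 = scanning position (end stop toward the white scanner box, mouth toward the robot); 1.571 = loading position (mouth at the funnel). A detent draws it gently (0.2 N m at most) to the nearer of the two and holds it within 0.03; stops at -0.06 and 1.63. Slow damped bearing.
- lane_stop (a point): on the disc's top surface at the middle of the end stop's inner face; x axis along the lane from mouth to end stop (the lane is on its -x side), y across, z up; turns with the disc, whose axis is at x = -95 mm. Lane 48 mm wide between 28 mm high, 6 mm thick rails; its mouth, widened to 60 mm, ends at x = -206 mm. End stop 40 mm high. Five jars in a row reach to x = -200 mm.
- handle_grip (a point): centre of the turntable's black handle post, 16 mm in diameter, 55 mm tall above the disc's top; this point 30 mm above the disc's top, 98 mm from the disc's axis, on the +y side of lane_stop (left of the lane seen from its mouth). Turns with the disc.
- board_spot (a point): on top of the fixed loading board (top 11 mm above the worktop, 1 mm above the disc), 195 mm from the disc's axis; y axis along the funnel's middle to the disc's axis, z up. Board: x -65 to 65, y -59 to 74 mm here. Two 28 mm high funnel rails narrow from 104 mm apart at y = 27 to 46 mm at y = 71 mm; the disc begins at y = 77 mm. At loading the lane runs on along this y.
- vial0_mid (a point): centre of a small brown reagent vial, 25 mm in diameter, 48 mm tall, standing among the jars: a bystander, to be left alone
- vial1_mid (a point): centre of a white reagent vial, 33 mm in diameter, 70 mm tall, standing among the jars: a bystander, to be left alone
- v0_mid (a point): centre (half-way up) of an upright amber standard jar with a white screw cap (36 mm wide, top 14 mm) and a heavy steel foot (40 mm wide, lowest 8 mm), body 39 mm wide, 58 mm tall, 120 g, its weight low down; z axis up through the cap when it stands. One of up to five alike; absent ones read None
- v1_mid (a point): centre (half-way up) of an upright amber standard jar with a white screw cap (36 mm wide, top 14 mm) and a heavy steel foot (40 mm wide, lowest 8 mm), body 39 mm wide, 58 mm tall, 120 g, its weight low down; z axis up through the cap when it stands. One of up to five alike; absent ones read None
- v2_mid (a point): centre (half-way up) of an upright amber standard jar with a white screw cap (36 mm wide, top 14 mm) and a heavy steel foot (40 mm wide, lowest 8 mm), body 39 mm wide, 58 mm tall, 120 g, its weight low down; z axis up through the cap when it stands. One of up to five alike; absent ones read None
- v3_mid (a point): centre (half-way up) of an upright amber standard jar with a white screw cap (36 mm wide, top 14 mm) and a heavy steel foot (40 mm wide, lowest 8 mm), body 39 mm wide, 58 mm tall, 120 g, its weight low down; z axis up through the cap when it stands. One of up to five alike; absent ones read None
- v4_mid (a point): centre (half-way up) of an upright amber standard jar with a white screw cap (36 mm wide, top 14 mm) and a heavy steel foot (40 mm wide, lowest 8 mm), body 39 mm wide, 58 mm tall, 120 g, its weight low down; z axis up through the cap when it stands. One of up to five alike; absent ones read None

How it is judged (in metres and radians):
On the way, in this order (a step that is already met when the one before it is completed fails the run):
1. the turntable is turned to the loading detent (mouth at the funnel) (value of joint turntable above 1.5 rad), for 0.3 s.
2. with the turntable in the loading position, every jar present stands in the lane in single file, the first at the end stop and none with a gap (value of joint turntable above 1.5 rad and x of v0_mid in the frame of lane_stop between -0.19 and -0.012 m and y of v0_mid in the frame of lane_stop between -0.014 and 0.014 m and z of each of v0_mid, v1_mid, v2_mid, v3_mid, v4_mid in the frame of lane_stop below 0.04 m and angle between each of v0_mid, v1_mid, v2_mid, v3_mid, v4_mid's own z axis and vertical below 0.15 rad and x of v1_mid in the frame of lane_stop between -0.19 and -0.012 m and y of v1_mid in the frame of lane_stop between -0.014 and 0.014 m and x of v2_mid in the frame of lane_stop between -0.19 and -0.012 m and y of v2_mid in the frame of lane_stop between -0.014 and 0.014 m and x of v3_mid in the frame of lane_stop between -0.19 and -0.012 m and y of v3_mid in the frame of lane_stop between -0.014 and 0.014 m and x of v4_mid in the frame of lane_stop between -0.19 and -0.012 m and y of v4_mid in the frame of lane_stop between -0.014 and 0.014 m and x of any of v0_mid, v1_mid, v2_mid, v3_mid, v4_mid in the frame of lane_stop above -0.029 m and (horizontal distance between v0_mid and v1_mid below 0.049 m or horizontal distance between v0_mid and v2_mid below 0.049 m or horizontal distance between v0_mid and v3_mid below 0.049 m or horizontal distance between v0_mid and v4_mid below 0.049 m) and (horizontal distance between v1_mid and v0_mid below 0.049 m or horizontal distance between v1_mid and v2_mid below 0.049 m or horizontal distance between v1_mid and v3_mid below 0.049 m or horizontal distance between v1_mid and v4_mid below 0.049 m) and (horizontal distance between v2_mid and v0_mid below 0.049 m or horizontal distance between v2_mid and v1_mid below 0.049 m or horizontal distance between v2_mid and v3_mid below 0.049 m or horizontal distance between v2_mid and v4_mid below 0.049 m) and (horizontal distance between v3_mid and v0_mid below 0.049 m or horizontal distance between v3_mid and v1_mid below 0.049 m or horizontal distance between v3_mid and v2_mid below 0.049 m or horizontal distance between v3_mid and v4_mid below 0.049 m) and (horizontal distance between v4_mid and v0_mid below 0.049 m or horizontal distance between v4_mid and v1_mid below 0.049 m or horizontal distance between v4_mid and v2_mid below 0.049 m or horizontal distance between v4_mid and v3_mid below 0.049 m)), for 0.3 s.
3. the turntable is turned back to the scanning detent (value of joint turntable below 0.07 rad and x of v0_mid in the frame of lane_stop between -0.19 and -0.012 m and y of v0_mid in the frame of lane_stop between -0.014 and 0.014 m and z of each of v0_mid, v1_mid, v2_mid, v3_mid, v4_mid in the frame of lane_stop below 0.04 m and angle between each of v0_mid, v1_mid, v2_mid, v3_mid, v4_mid's own z axis and vertical below 0.15 rad and x of v1_mid in the frame of lane_stop between -0.19 and -0.012 m and y of v1_mid in the frame of lane_stop between -0.014 and 0.014 m and x of v2_mid in the frame of lane_stop between -0.19 and -0.012 m and y of v2_mid in the frame of lane_stop between -0.014 and 0.014 m and x of v3_mid in the frame of lane_stop between -0.19 and -0.012 m and y of v3_mid in the frame of lane_stop between -0.014 and 0.014 m and x of v4_mid in the frame of lane_stop between -0.19 and -0.012 m and y of v4_mid in the frame of lane_stop between -0.014 and 0.014 m), for 0.3 s.
At the end, for the whole second after the job is handed in: turntable at rest within 0.07 rad of 0; every jar present stands upright (0.15 rad) on the disc between the rails (within 14 mm of mid-lane, 12 to 190 mm from the end stop), one within 29 mm of the end stop, each with another at most 49 mm from it, centre to centre (all of step 3 and value of joint turntable above -0.07 rad and velocity of joint turntable below 0.05 rad/s and x of any of v0_mid, v1_mid, v2_mid, v3_mid, v4_mid in the frame of lane_stop above -0.029 m and (horizontal distance between v0_mid and v1_mid below 0.049 m or horizontal distance between v0_mid and v2_mid below 0.049 m or horizontal distance between v0_mid and v3_mid below 0.049 m or horizontal distance between v0_mid and v4_mid below 0.049 m) and (horizontal distance between v1_mid and v0_mid below 0.049 m or horizontal distance between v1_mid and v2_mid below 0.049 m or horizontal distance between v1_mid and v3_mid below 0.049 m or horizontal distance between v1_mid and v4_mid below 0.049 m) and (horizontal distance between v2_mid and v0_mid below 0.049 m or horizontal distance between v2_mid and v1_mid below 0.049 m or horizontal distance between v2_mid and v3_mid below 0.049 m or horizontal distance between v2_mid and v4_mid below 0.049 m) and (horizontal distance between v3_mid and v0_mid below 0.049 m or horizontal distance between v3_mid and v1_mid below 0.049 m or horizontal distance between v3_mid and v2_mid below 0.049 m or horizontal distance between v3_mid and v4_mid below 0.049 m) and (horizontal distance between v4_mid and v0_mid below 0.049 m or horizontal distance between v4_mid and v1_mid below 0.049 m or horizontal distance between v4_mid and v2_mid below 0.049 m or horizontal distance between v4_mid and v3_mid below 0.049 m)); the robot touches nothing.
It fails at once if a jar is lowered into the lane from above (it is more than 25 mm off the disc between the rails) ((x of v0_mid in the frame of lane_stop between -0.19 and 0 m and y of v0_mid in the frame of lane_stop between -0.02 and 0.02 m and z of v0_mid in the frame of lane_stop between 0.054 and 0.1 m) or (x of v1_mid in the frame of lane_stop between -0.19 and 0 m and y of v1_mid in the frame of lane_stop between -0.02 and 0.02 m and z of v1_mid in the frame of lane_stop between 0.054 and 0.1 m) or (x of v2_mid in the frame of lane_stop between -0.19 and 0 m and y of v2_mid in the frame of lane_stop between -0.02 and 0.02 m and z of v2_mid in the frame of lane_stop between 0.054 and 0.1 m) or (x of v3_mid in the frame of lane_stop between -0.19 and 0 m and y of v3_mid in the frame of lane_stop between -0.02 and 0.02 m and z of v3_mid in the frame of lane_stop between 0.054 and 0.1 m) or (x of v4_mid in the frame of lane_stop between -0.19 and 0 m and y of v4_mid in the frame of lane_stop between -0.02 and 0.02 m and z of v4_mid in the frame of lane_stop between 0.054 and 0.1 m)).
It fails at once if a vial is moved by more than 50 mm (distance of any of vial0_mid, vial1_mid from where it was at the start of the episode above 0.05 m).
Of v0, v1, v2, v3, v4 only 3 to 5 are there at a start; the rules pass over those that are not, and their reading is None.
At some moment in a run one of v0, v1, v2, v3, v4 may be knocked a few centimetres aside while the robot is not near it.
It also fails if it takes over 210 s, if anything falls off the work surface, if the arm or the gripper's body presses on something with over 40 N, if the wrist force passes 120 N, or if a joint passes its speed limit or range.

## Working session

There is one attempt and no reset: what is moved stays moved. The work goes in short steps, Python scripts to look and compute and a tool call to move; the robot and the scene stay as the last step left them, time stands still between calls to the robot, and variables do not carry over. Pictures are saved under pics/ and viewed, about 12 in all and at most 16, crops included, and the job is handed in when it is done.

Besides the shell and the picture viewer there is one more tool, called as name(argument=value, ...) on one line, values as JSON. arm_command: Moves the arm, as the interface text tells. Its arguments: {"type":"object","properties":{"targets":{"type":"array"}},"required":["targets"]}

```bash
mkdir -p pics
cat > h.py <<'E'
import numpy as np, cv2
from rig import bot, viewer, ticket
def cap(n,save=None):
    c=viewer.capture(n); c['K']=np.array([[c['fx'],0,c['cx']],[0,c['fy'],c['cy']],[0,0,1]],float); c['D']=np.array(c['D'],float); c['view']=np.array(c['view'],float)
    if save: cv2.imwrite('pics/'+save,c['frame'][:,:,::-1])
    return c
def ray(c,uv,z):
    p=cv2.undistortPoints(np.array(uv,float).reshape(-1,1,2),c['K'],c['D']).reshape(-1,2)
    R=c['view'][:3,:3];t=c['view'][:3,3];o=-R.T@t
    d=np.c_[p,np.ones(len(p))]@R
    return o+d*((z-o[2])/d[:,2])[:,None]
def proj(c,P):
    R=c['view'][:3,:3];t=c['view'][:3,3]
    return cv2.projectPoints(np.array(P,float).reshape(-1,3),cv2.Rodrigues(R)[0],t,c['K'],c['D'])[0].reshape(-1,2)
E
python3 - <<'E'
from h import *
a=cap('top'); b=cap('scene')
im=np.hstack([a['frame'],b['frame']])[:,:,::-1]
cv2.imwrite('pics/top.png',cv2.resize(a['frame'][:,:,::-1],(800,600)));cv2.imwrite('pics/scene.png',cv2.resize(b['frame'][:,:,::-1],(800,600)))
for c in(a,b): R=c['view'][:3,:3];print(-R.T@c['view'][:3,3],R,c['fx'])
print(bot.read_state(),bot.tip_extent)
E
```

```text
[ 0.28381927 -0.06897423  1.41032408] [[-5.46163344e-04 -9.99868974e-01 -1.61782785e-02]
 [-9.82258897e-01  3.57030248e-03 -1.87495899e-01]
 [ 1.87529093e-01  1.57888546e-02 -9.82132145e-01]] 481.9710886725944
[ 0.01722292 -0.58118579  0.66481149] [[ 0.70835875 -0.70580384  0.00829618]
 [-0.43863423 -0.4493697  -0.77824603]
 [ 0.55301709  0.5476384  -0.62790468]] 357.91781591314106
{'time_s': 0.1, 'joint_positions': array([ 5.94452168e+01,  3.02729471e+01,  8.21481579e+01, -2.33515238e-03,
        6.76892393e+01, -1.02284081e+01]), 'qvel': array([ 0.06536506, -0.0355977 , -0.15877479, -0.04955079, -0.01561675,
        0.02604347]), 'tau': array([ 8.94376080e-05, -4.40987098e+01, -1.77150965e+01,  6.35232520e-02,
        5.34070143e-02, -4.10977884e-05]), 'position': array([0.21682906, 0.58563004, 0.2913817 ]), 'tcp_rot': array([[ 3.47351914e-01,  9.37734372e-01, -9.46569904e-04],
       [ 9.37732921e-01, -3.47353070e-01, -1.67761866e-03],
       [-1.90195465e-03, -3.04905708e-04, -9.99998145e-01]]), 'force': array([0.26976189, 0.11326188, 0.65024833]), 'moment': array([-0.03847689, -0.01363752, -0.00105526]), 'opening': 0.9984789664910411} 0.0697
```

View pics/top.png

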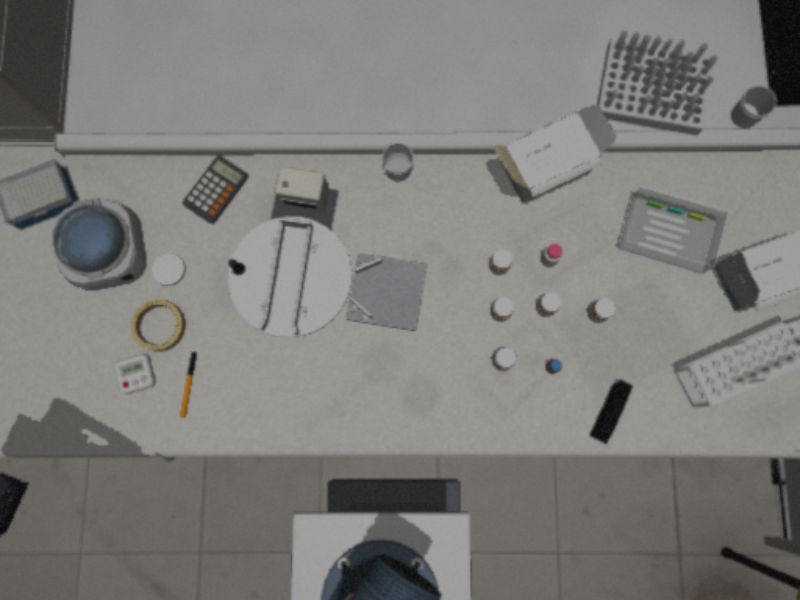

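View pics/scene.png

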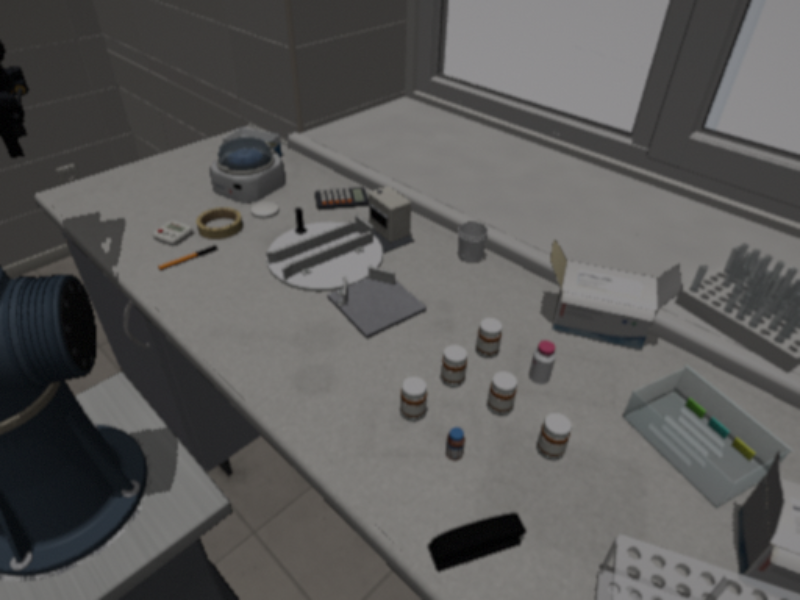

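Run:
```python
from h import *
a=cap('top');f=a['frame']
cv2.imwrite('pics/c1.png',cv2.resize(f[130:250,130:410,::-1],None,fx=2.85,fy=2.85,interpolation=cv2.INTER_CUBIC))
h=cv2.cvtColor(f,cv2.COLOR_RGB2HSV)
print(h[145:155:3,300:310:3].tolist(), h[167:171,320:324].tolist(), h[186,240].tolist(),h[150,185].tolist(),h[171,151])
g=h[...,2]
m=(g>np.median(g[150:250,280:420])+25).astype(np.uint8)
m[:, :]*=1
n,l,s,ce=cv2.connectedComponentsWithStats(m)
for i in range(1,n):
    if 30<s[i,4]<600 and 290<ce[i][0]<400 and 150<ce[i][1]<250: print('cap',s[i],ce[i].round(1),ray(a,ce[i],.058).round(4))
# board
m=((h[...,2]<135)&(h[...,2]>80)).astype(np.uint8)
```

```text
[[[20, 10, 151], [15, 10, 148], [26, 14, 151], [30, 10, 151]], [[8, 7, 151], [30, 7, 149], [21, 12, 149], [15, 10, 150]], [[21, 12, 150], [35, 10, 153], [23, 14, 150], [23, 13, 154]], [[25, 10, 149], [17, 12, 151], [20, 10, 153], [19, 14, 149]]] [[[150, 5, 166], [0, 2, 163], [0, 2, 163], [40, 5, 165]], [[0, 5, 166], [60, 3, 165], [0, 3, 166], [150, 2, 165]], [[75, 3, 165], [0, 2, 165], [150, 2, 165], [0, 2, 164]], [[150, 2, 157], [135, 3, 158], [120, 2, 158], [30, 2, 159]]] [150, 6, 119] [0, 2, 164] [135  30  17]
```

View pics/c1.png

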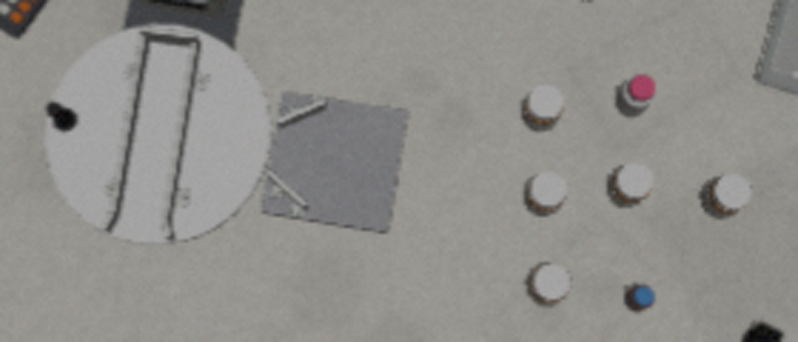

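Five jars in a cluster (crop caps at (545,106), (547,192), (632,184), (730,194), (550,284)), pink vial (640,90), blue vial (643,297); disc centre ~(158,133), handle (63,117), board ~(335,163).

```bash
cat >> h.py <<'E'
def caps(a,z=.058,show=True):
    f=cv2.GaussianBlur(a['frame'],(3,3),0).astype(int)
    sat=f.max(2)-f.min(2)
    m=((f.min(2)>146)&(sat<7)).astype(np.uint8)
    m=cv2.morphologyEx(m,cv2.MORPH_OPEN,np.ones((3,3),np.uint8))
    n,l,s,ce=cv2.connectedComponentsWithStats(m); out=[]
    for i in range(1,n):
        if 80<s[i,4]<400 and .6<s[i,2]/s[i,3]<1.6:
            p=ray(a,ce[i],z)[0]; out.append((ce[i].round(1).tolist(),int(s[i,4]),s[i,2:4].tolist(),p[:2].round(4).tolist()))
    return out
E
python3 - <<'E'
from h import *
a=cap('top');b=cap('scene')
print(*caps(a),sep='\n')
f=cv2.GaussianBlur(a['frame'],(3,3),0).astype(int);sat=f.max(2)-f.min(2)
# disc
m=((sat<7)&(f.min(2)>146)).astype(np.uint8);m=cv2.morphologyEx(m,cv2.MORPH_CLOSE,np.ones((9,9),np.uint8))
n,l,s,ce=cv2.connectedComponentsWithStats(m);i=l[178,170];print('disc',s[i])
c=max(cv2.findContours((l==i).astype(np.uint8),0,1)[0],key=cv2.contourArea)
P=ray(a,c[:,0].astype(float),.010)[:,:2]
from scipy.optimize import least_squares
r=least_squares(lambda q:np.hypot(*(P-q[:2]).T)-q[2],[.5,.15,.118],loss='soft_l1',f_scale=.001);print(r.x.round(4))
# board
m=((f.max(2)<132)&(f.max(2)>95)&(sat<12)).astype(np.uint8)
m=cv2.morphologyEx(m,cv2.MORPH_OPEN,np.ones((3,3),np.uint8))
n,l,s,ce=cv2.connectedComponentsWithStats(m);i=l[186,250];print('board',s[i])
c=max(cv2.findContours((l==i).astype(np.uint8),0,1)[0],key=cv2.contourArea)
q=cv2.boxPoints(cv2.minAreaRect(c));B=ray(a,q,.011)[:,:2];print(q.round(1).tolist(),B.round(4).tolist(),np.linalg.norm(B-np.roll(B,1,0),axis=1))
# handle
m=(f.max(2)<60).astype(np.uint8)
for nm,cc in(('top',a),('scene',b)):
    f=cc['frame'];m=(f.max(2)<55).astype(np.uint8);n,l,s,ce=cv2.connectedComponentsWithStats(m)
    for i in range(1,n):
        x,y=ce[i]
        if s[i,4]>20 and (nm=='top' and 140<x<170 and 155<y<185 or nm=='scene' and 180<x<200 and 125<y<160): print(nm,s[i],ce[i])
d=cap('top')
E
```

```text
([321.4, 164.0], 107, [12, 11], [0.6103, -0.2234])
([106.5, 171.7], 294, [20, 19], [0.5901, 0.395])
([353.2, 192.0], 111, [12, 11], [0.5281, -0.3114])
([322.8, 195.0], 114, [13, 11], [0.5197, -0.225])
([387.3, 196.1], 101, [11, 11], [0.5159, -0.4066])
([324.0, 228.1], 102, [11, 11], [0.4256, -0.226])
([461.2, 246.4], 259, [33, 29], [0.375, -0.6006])
disc [ 146  140   79   80 4789]
[0.586  0.1783 0.1159]
board [ 224  164   49   48 1695]
[[221.0, 204.8000030517578], [228.39999389648438, 160.89999389648438], [273.29998779296875, 168.39999389648438], [265.8999938964844, 212.3000030517578]] [[0.4996, 0.0686], [0.6324, 0.0486], [0.6089, -0.0855], [0.477, -0.0633]] [0.13386461 0.13429497 0.13619293 0.13368753]
top [147 167   9   8  51] [151.17647059 170.52941176]
scene [189 134   7  15  62] [191.5        141.53225806]
```

Run:
```python
from h import *
a=cap('top');b=cap('scene')
x,y=.6024,.2749
for c in(a,b):print(proj(c,[[x,y,.01],[x,y,.04],[x,y,.065]]).round(1).tolist())
print(ray(a,[151.2,170.5],.04),ray(b,[191.5,141.5],.04))
f=a['frame'];print(f.max(2)[162:180,142:164])
# jars from scene caps for consistency
for p in [[.6103,-.2234],[.5281,-.3114],[.5197,-.225],[.5159,-.4066],[.4256,-.226]]: print(proj(b,[p+[.058]]).round(1).tolist(),end=' ')
print(caps(b))
```

```text
[[152.4, 171.0], [150.0, 168.8], [147.9, 166.8]]
[[192.6, 146.8], [191.7, 139.1], [191.0, 132.6]]
[[0.5971984  0.27119955 0.04      ]] [[0.5928111  0.26374321 0.04      ]]
[[150 147 149 148 146 150 152 158 162 162 164 163 164 163 164 165 162 165
  166 164 166 164]
 [150 149 149 146 148 149 155 160 162 167 165 163 165 164 162 163 164 163
  164 164 164 166]
 [146 146 145 143 147 147 153 159 161 161 163 163 164 164 163 162 165 165
  164 163 163 162]
 [147 144 146 146 142 126 120 127 143 157 164 165 164 165 165 164 163 165
  161 165 161 166]
 [145 147 150 144 113  75  54  54  86 133 157 159 160 164 164 164 162 164
  161 163 163 163]
 [148 145 149 131  89  49  32  36  45  78 113 125 141 154 161 165 164 165
  166 164 161 163]
 [149 146 145 127  88  44  42  35  34  32  46  50  69  99 144 161 163 160
  164 166 163 162]
 [146 143 143 138 100  56  39  36  29  17  11  20  29  62 125 159 163 164
  165 163 164 164]
 [141 142 143 139 117  80  47  22  17  20  26  14  23  29  74 132 160 165
  164 164 165 165]
 [144 142 144 146 148 137  92  39  21  20  14  15  27  22  57 126 160 165
  163 164 162 163]
 [145 146 145 144 152 158 117  49  18  16  15  19  15  26  62 127 162 164
  164 161 163 165]
 [146 145 141 142 153 162 127  71  29  26  21  14  30  47  84 135 162 163
  163 164 166 162]
 [145 143 141 143 155 159 132  84  50  30  28  31  43  71 125 155 164 164
  163 165 166 164]
 [142 140 142 147 157 161 156 141 107  73  59  66  91 133 158 165 163 164
  165 163 163 161]
 [142 138 142 147 154 163 166 159 157 141 130 143 158 159 164 162 167 163
  165 165 163 164]
 [142 145 144 149 156 162 160 164 163 161 161 161 163 165 167 165 165 164
  164 163 165 163]
 [144 145 144 152 161 164 163 164 165 165 164 164 166 164 166 162 162 164
  165 163 162 163]
 [143 141 144 151 161 165 163 163 163 163 163 165 162 164 160 163 162 166
  161 164 164 165]]
[[314.9, 206.3]] [[324.1, 242.0]] [[292.3, 224.5]] [[357.7, 269.3]] [[265.6, 245.6]] []
```

```bash
cat >> h.py <<'E'
from scipy.spatial.transform import Rotation as Ro
def go(x,y,z,yaw,s=None):
    s=s or bot.read_state(); R=np.array(s['tcp_rot']); t=np.radians(yaw)
    T=np.c_[[np.cos(t),np.sin(t),0],[np.sin(t),-np.cos(t),0],[0,0,-1]]
    o=R.T@(np.array([x,y,z])-s['position'])*100; r=Ro.from_matrix(R.T@T).as_rotvec(degrees=True)
    print('t',round(s['time_s'],1),'off',o.round(2).tolist(),'rot',r.round(1).tolist(),'d',round(float(np.linalg.norm(o)),1)); return s
C=np.array([.586,.1775]);Y=np.array([.1675,.986]);Y/=np.linalg.norm(Y);X=np.array([Y[1],-Y[0]])
def board(x,y): return C-Y*.195+X*x+Y*y
E
python3 -c "
from h import *
go(.6024,.2745,.15,-9.6)"
```

```text
t 0.4 off [-15.82, 46.96, 14.21] rot [0.0, 0.0, 79.3] d 51.5
```

arm_command(targets=[{"offset":[-15.8,47,10],"rot":[0,0,79.3],"gripper":0.3},{"offset":[-15.8,47,10],"rot":[0,0,79.3],"gripper":0.3},{"offset":[-15.8,47,10],"rot":[0,0,79.3],"gripper":0.3},{"offset":[-15.8,47,10],"rot":[0,0,79.3],"gripper":0.3},{"offset":[-15.8,47,10],"rot":[0,0,79.3],"gripper":0.3},{"offset":[-15.8,47,10],"rot":[0,0,79.3],"gripper":0.3},{"offset":[-15.8,47,10],"rot":[0,0,79.3],"gripper":0.3},{"offset":[-15.8,47,10],"rot":[0,0,79.3],"gripper":0.3}])

```text
time_s: 1.2
position: [0.5237, 0.3384, 0.2129]
tcp_rot: [[1.0, 0.01, 0.0], [0.01, -1.0, 0.0], [0.0, -0.0, -1.0]]
force: [0.5, 0.9, -0.3]
opening: 0.705
```

```bash
python3 -c "
from h import *
go(.6024,.2745,.16,-9.6)"
```

```text
t 1.2 off [7.81, 6.47, 5.29] rot [-0.0, -0.0, 10.2] d 11.4
```

arm_command(targets=[{"offset":[7.8,6.5,5.3],"rot":[0,0,10.2],"gripper":0.3},{"offset":[7.8,6.5,5.3],"rot":[0,0,10.2],"gripper":0.3},{"offset":[7.8,6.5,5.3],"rot":[0,0,10.2],"gripper":0.3},{"offset":[7.8,6.5,5.3],"rot":[0,0,10.2],"gripper":0.3},{"offset":[7.8,6.5,5.3],"rot":[0,0,10.2],"gripper":0.3}])

```text
time_s: 1.7
position: [0.6005, 0.2766, 0.1603]
tcp_rot: [[0.987, -0.161, -0.001], [-0.161, -0.987, 0.0], [-0.001, -0.0, -1.0]]
force: [-0.6, 0.3, -0.3]
opening: 0.698
```

```bash
python3 -c "
from h import *
go(.6024,.2745,.1,-9.6)"
```

```text
t 1.7 off [0.23, 0.18, 6.03] rot [-0.0, 0.1, 0.3] d 6.0
```

Descend, then close to a loose cage.

arm_command(targets=[{"offset":[0.2,0.2,3],"rot":[0,0,0.3],"gripper":0.3},{"offset":[0.2,0.2,6],"rot":[0,0,0.3],"gripper":0.3},{"offset":[0.2,0.2,6],"rot":[0,0,0.3],"gripper":0.3},{"offset":[0.2,0.2,6],"rot":[0,0,0.3],"gripper":0.77},{"offset":[0.2,0.2,6],"rot":[0,0,0.3],"gripper":0.77},{"offset":[0.2,0.2,6],"rot":[0,0,0.3],"gripper":0.77},{"offset":[0.2,0.2,6],"rot":[0,0,0.3],"gripper":0.77}])

```text
time_s: 2.4
position: [0.6035, 0.2742, 0.1018]
tcp_rot: [[0.986, -0.166, 0.003], [-0.166, -0.986, 0.001], [0.002, -0.001, -1.0]]
force: [0.2, -0.5, -0.1]
opening: 0.419
```

Run:
```python
from h import *
s=bot.read_state(); R=np.array(s['tcp_rot']);p=s['position'];print(p)
for k in range(1,9):
    t=np.radians(3.8*k);c,n=np.cos(t),np.sin(t)
    d=p[:2]-C; q=C+np.array([[c,-n],[n,c]])@d
    print(k,(R.T@np.r_[q-p[:2],0]*100).round(2),-3.8*k)
```

```text
[0.60350568 0.27416034 0.1017712 ]
1 [-0.65  0.01 -0.  ] -3.8
2 [-1.3   0.07 -0.  ] -7.6
3 [-1.94  0.17 -0.  ] -11.399999999999999
4 [-2.58  0.31 -0.01] -15.2
5 [-3.2   0.5  -0.01] -19.0
6 [-3.82  0.72 -0.01] -22.799999999999997
7 [-4.41  0.99 -0.01] -26.599999999999998
8 [-4.99  1.29 -0.01] -30.4
```

arm_command(targets=[{"offset":[-0.65,0,0],"rot":[0,0,-3.8],"gripper":0.77},{"offset":[-1.3,0.07,0],"rot":[0,0,-7.6],"gripper":0.77},{"offset":[-1.94,0.17,0],"rot":[0,0,-11.4],"gripper":0.77},{"offset":[-2.58,0.31,0],"rot":[0,0,-15.2],"gripper":0.77},{"offset":[-3.2,0.5,0],"rot":[0,0,-19],"gripper":0.77},{"offset":[-3.82,0.72,0],"rot":[0,0,-22.8],"gripper":0.77},{"offset":[-4.41,0.99,0],"rot":[0,0,-26.6],"gripper":0.77},{"offset":[-4.99,1.29,0],"rot":[0,0,-30.4],"gripper":0.77}])

```text
time_s: 3.2
position: [0.5548, 0.2706, 0.1012]
tcp_rot: [[0.934, 0.357, 0.009], [0.357, -0.934, 0.004], [0.01, -0.0, -1.0]]
force: [4.1, 3.7, -4.3]
opening: 0.237
```

arm_command(targets=[{"offset":[-0.65,0,0],"rot":[0,0,-3.8],"gripper":0.77},{"offset":[-1.3,0.07,0],"rot":[0,0,-7.6],"gripper":0.77},{"offset":[-1.94,0.17,0],"rot":[0,0,-11.4],"gripper":0.77},{"offset":[-2.58,0.31,0],"rot":[0,0,-15.2],"gripper":0.77},{"offset":[-3.2,0.5,0],"rot":[0,0,-19],"gripper":0.77},{"offset":[-3.82,0.72,0],"rot":[0,0,-22.8],"gripper":0.77},{"offset":[-4.41,0.99,0],"rot":[0,0,-26.6],"gripper":0.77},{"offset":[-4.99,1.29,0],"rot":[0,0,-30.4],"gripper":0.77}])

```text
time_s: 4.0
position: [0.5103, 0.2404, 0.1012]
tcp_rot: [[0.625, 0.781, 0.003], [0.781, -0.625, 0.002], [0.004, 0.001, -1.0]]
force: [-0.8, 3.1, 0.8]
opening: 0.234
```

arm_command(targets=[{"offset":[-0.65,0,0],"rot":[0,0,-3.8],"gripper":0.77},{"offset":[-1.3,0.07,0],"rot":[0,0,-7.6],"gripper":0.77},{"offset":[-1.94,0.17,0],"rot":[0,0,-11.4],"gripper":0.77},{"offset":[-2.58,0.31,0],"rot":[0,0,-15.2],"gripper":0.77},{"offset":[-3.2,0.5,0],"rot":[0,0,-19],"gripper":0.77},{"offset":[-3.82,0.72,0],"rot":[0,0,-22.8],"gripper":0.77},{"offset":[-4.41,0.99,0],"rot":[0,0,-26.6],"gripper":0.77},{"offset":[-4.99,1.29,0],"rot":[0,0,-30.4],"gripper":0.77}])

```text
time_s: 4.8
position: [0.4886, 0.1931, 0.1011]
tcp_rot: [[0.144, 0.99, 0.002], [0.99, -0.144, 0.001], [0.002, 0.001, -1.0]]
force: [-0.7, 3.6, 1.2]
opening: 0.23
```

Run:
```python
from h import *
s=bot.read_state();p=s['position'];print(p,s['force'],s['opening'],np.hypot(*(p[:2]-C)))
h=C-.098*X; go(h[0],h[1],.1,80.4)
a=cap('top');cv2.imwrite('pics/c2.png',cv2.resize(a['frame'][130:250,130:410,::-1],None,fx=2.85,fy=2.85,interpolation=cv2.INTER_CUBIC))
```

```text
[0.48861986 0.19307751 0.10108791] [-0.65420875  3.57470524  1.17487475] 0.22976509898469882 0.09861821094047951
t 4.8 off [0.09, 0.06, 0.11] rot [0.1, -0.1, 1.3] d 0.2
```

View pics/c2.png

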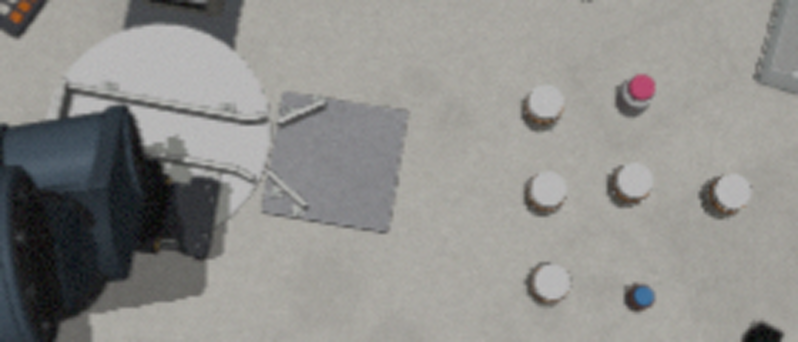

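The lane mouth (crop (262,150)) meets the funnel throat. Nudge, release and rise.

arm_command(targets=[{"offset":[-0.15,0,0],"rot":[0,0,0],"gripper":0.77},{"offset":[-0.15,0,0],"rot":[0,0,0],"gripper":0.77},{"offset":[0,0,0],"rot":[0,0,0],"gripper":0.2},{"offset":[0,0,0],"rot":[0,0,0],"gripper":0.2},{"offset":[0,0,-3],"rot":[0,0,0],"gripper":0},{"offset":[0,0,-7],"rot":[0,0,0],"gripper":0},{"offset":[0,0,-10],"rot":[0,0,0],"gripper":0},{"offset":[0,0,-10],"rot":[0,0,0],"gripper":0}])

```text
time_s: 5.65
position: [0.4906, 0.1932, 0.204]
tcp_rot: [[0.146, 0.989, 0.009], [0.989, -0.146, 0.001], [0.003, 0.009, -1.0]]
force: [0.2, 0.3, 0.1]
opening: 0.688
```

```bash
python3 -c "
from h import *
print(*caps(cap('top')),sep='\n')
go(.5197,-.225,.2,-9.6)"
```

```text
([7.0, 130.9], 88, [11, 15], [0.7127, 0.6906])
([321.3, 164.5], 115, [12, 12], [0.6087, -0.2229])
([101.9, 172.3], 141, [11, 18], [0.5884, 0.4082])
([352.9, 192.2], 123, [13, 12], [0.5276, -0.3104])
([212.8, 198.0], 132, [12, 16], [0.5121, 0.0878])
([322.5, 195.3], 120, [12, 12], [0.5188, -0.2241])
([387.4, 196.0], 128, [12, 13], [0.5164, -0.4069])
([323.8, 227.8], 123, [13, 12], [0.4263, -0.2255])
([79.3, 234.1], 108, [19, 20], [0.4108, 0.4605])
t 5.7 off [-40.9, 9.08, 0.2] rot [0.2, -0.3, 91.2] d 41.9
```

arm_command(targets=[{"offset":[-40.9,9.1,0.2],"rot":[0,0,91.2],"gripper":0},{"offset":[-40.9,9.1,0.2],"rot":[0,0,91.2],"gripper":0},{"offset":[-40.9,9.1,0.2],"rot":[0,0,91.2],"gripper":0},{"offset":[-40.9,9.1,0.2],"rot":[0,0,91.2],"gripper":0},{"offset":[-40.9,9.1,0.2],"rot":[0,0,91.2],"gripper":0},{"offset":[-40.9,9.1,0.2],"rot":[0,0,91.2],"gripper":0},{"offset":[-40.9,9.1,0.2],"rot":[0,0,91.2],"gripper":0},{"offset":[-40.9,9.1,0.2],"rot":[0,0,91.2],"gripper":0}])

```text
time_s: 6.5
position: [0.5163, -0.208, 0.1965]
tcp_rot: [[0.976, 0.216, -0.003], [0.216, -0.976, 0.002], [-0.002, -0.002, -1.0]]
force: [0.4, 0.1, -0.1]
opening: 0.998
```

```bash
python3 -c "
from h import *
go(.519,-.2245,.16,-9.6)"
```

```text
t 6.5 off [-0.09, 1.68, 3.65] rot [-0.1, 0.2, 22.1] d 4.0
```

arm_command(targets=[{"offset":[0,0,3],"rot":[0,0,22],"gripper":0},{"offset":[0,0,3],"rot":[0,0,22],"gripper":0},{"offset":[0,0,3],"rot":[0,0,22],"gripper":0},{"offset":[0,0,3],"rot":[0,0,22],"gripper":0},{"offset":[0,0,3],"rot":[0,0,22],"gripper":0}])

```text
time_s: 7.0
position: [0.5168, -0.206, 0.1672]
tcp_rot: [[0.988, -0.157, -0.002], [-0.157, -0.988, 0.001], [-0.002, -0.001, -1.0]]
force: [0.0, 0.4, -0.2]
opening: 1.002
```

```bash
python3 -c "
from h import *
go(.519,-.2245,.1,-9.6)"
```

```text
t 7.0 off [0.52, 1.8, 6.72] rot [-0.0, 0.1, 0.6] d 7.0
```

arm_command(targets=[{"offset":[0.5,1.8,0],"rot":[0,0,0.6],"gripper":0},{"offset":[0.5,1.8,3],"rot":[0,0,0.6],"gripper":0},{"offset":[0.5,1.8,6.3],"rot":[0,0,0.6],"gripper":0},{"offset":[0.5,1.8,6.3],"rot":[0,0,0.6],"gripper":0},{"offset":[0.5,1.8,6.3],"rot":[0,0,0.6],"gripper":1},{"offset":[0.5,1.8,6.3],"rot":[0,0,0.6],"gripper":1},{"offset":[0.5,1.8,6.3],"rot":[0,0,0.6],"gripper":1},{"offset":[0.5,1.8,6.3],"rot":[0,0,0.6],"gripper":1}])

```text
time_s: 7.8
position: [0.52, -0.2253, 0.1066]
tcp_rot: [[0.986, -0.169, 0.002], [-0.169, -0.986, -0.001], [0.002, 0.001, -1.0]]
force: [0.6, 0.5, -0.1]
opening: 0.722
```

arm_command(targets=[{"offset":[0,0,0],"rot":[0,0,0],"gripper":1},{"offset":[0,0,0],"rot":[0,0,0],"gripper":1},{"offset":[0,0,0],"rot":[0,0,0],"gripper":1}])

```text
time_s: 8.1
position: [0.5189, -0.2247, 0.1054]
tcp_rot: [[0.986, -0.169, -0.001], [-0.169, -0.986, 0.001], [-0.001, -0.0, -1.0]]
force: [-0.9, 0.2, 1.4]
opening: 0.449
```

```bash
python3 -c "
from h import *
print(bot.read_state()['force'])
print(*caps(cap('top')),sep='\n')
p=board(0,-.01);print(p);go(p[0],p[1],.15,-9.65)"
```

```text
[-0.94853067  0.22025558  1.3895307 ]
([6.3, 129.6], 133, [14, 19], [0.7167, 0.6928])
([72.5, 131.5], 85, [16, 12], [0.7106, 0.5009])
([107.3, 172.5], 319, [21, 19], [0.5875, 0.3925])
([44.2, 174.9], 108, [20, 13], [0.5812, 0.5725])
([387.2, 196.1], 129, [13, 13], [0.5161, -0.4064])
([86.8, 239.1], 252, [24, 25], [0.3966, 0.4385])
[ 0.55166683 -0.02460451]
t 8.2 off [-0.15, -20.27, -4.45] rot [-0.0, 0.1, -0.1] d 20.8
```

arm_command(targets=[{"offset":[0,0,-2],"rot":[0,0,0],"gripper":1},{"offset":[0,0,-5],"rot":[0,0,0],"gripper":1},{"offset":[0,-4,-5],"rot":[0,0,0],"gripper":1},{"offset":[-0.1,-8,-5],"rot":[0,0,0],"gripper":1},{"offset":[-0.1,-12,-5],"rot":[0,0,0],"gripper":1},{"offset":[-0.1,-16,-5],"rot":[0,0,0],"gripper":1},{"offset":[-0.1,-20.3,-5],"rot":[0,0,0],"gripper":1},{"offset":[-0.1,-20.3,-4],"rot":[0,0,0],"gripper":1}])

```text
time_s: 8.95
position: [0.5533, -0.0199, 0.1459]
tcp_rot: [[0.987, -0.164, 0.002], [-0.164, -0.987, 0.001], [0.002, -0.001, -1.0]]
force: [0.2, -1.4, -0.3]
opening: 0.435
```

```bash
python3 -c "
from h import *
p=board(0,-.01);s=go(p[0],p[1],.1185,-9.65);print(s['force'],s['opening'])"
```

```text
t 8.9 off [-0.09, 0.49, 2.74] rot [-0.1, -0.1, 0.2] d 2.8
[ 0.1537208  -1.44572988 -0.30833617] 0.4349909926344789
```

arm_command(targets=[{"offset":[-0.1,0.3,1.5],"rot":[0,0,0.2],"gripper":1},{"offset":[-0.1,0.3,2.5],"rot":[0,0,0.2],"gripper":1},{"offset":[-0.1,0.3,2.9],"rot":[0,0,0.2],"gripper":1},{"offset":[-0.1,0.3,2.9],"rot":[0,0,0.2],"gripper":1},{"offset":[-0.1,0.3,2.9],"rot":[0,0,0.2],"gripper":1}])

```text
time_s: 9.45
position: [0.5504, -0.0278, 0.1164]
tcp_rot: [[0.985, -0.174, -0.002], [-0.174, -0.985, 0.001], [-0.002, -0.0, -1.0]]
force: [-1.8, 1.3, 3.2]
opening: 0.437
```

Run:
```python
from h import *
a=cap('top');b=cap('scene')
A=a['frame'][130:250,130:410];B=b['frame'][110:260,140:340]
A=cv2.resize(A,(800,343));B=cv2.resize(B,(340,255))
im=np.zeros((600,800,3),np.uint8);im[:343]=A;im[343:598,:340]=B
cv2.imwrite('pics/c3.png',im[:,:,::-1])
p=board(0,.115+0*.2);
for l in(.020,):
    q=C+Y*(.095-l); s=go(q[0],q[1],.116,-9.65)
print(s['force'],s['position'],board(0,0))
```

```text
t 9.6 off [-0.09, -28.33, 0.05] rot [-0.0, 0.1, -0.3] d 28.3
[-2.97050614  0.22809094  4.28546514] [ 0.55035445 -0.02770338  0.1163955 ] [ 0.55334162 -0.01474575]
```

View pics/c3.png

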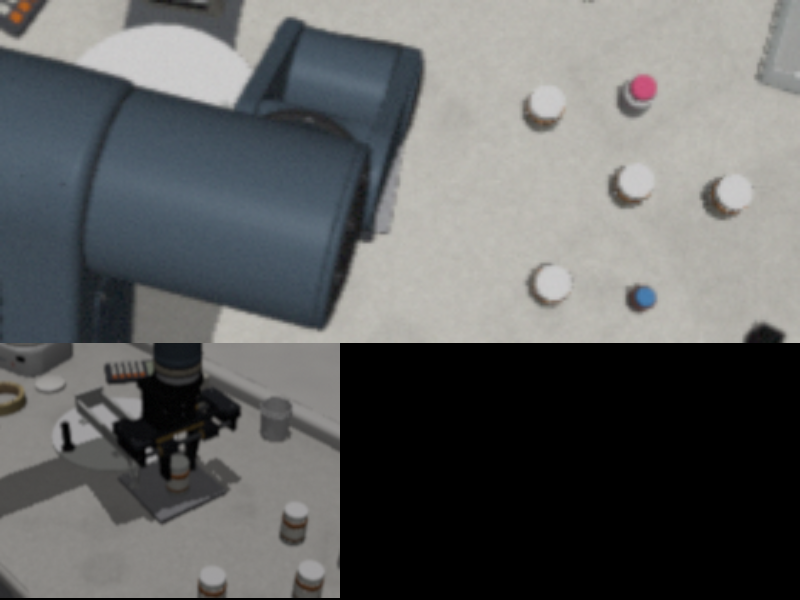

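arm_command(targets=[{"offset":[0,-1.5,0],"rot":[0,0,-0.3],"gripper":1},{"offset":[0,-3,0],"rot":[0,0,-0.3],"gripper":1},{"offset":[0,-4.5,0],"rot":[0,0,-0.3],"gripper":1},{"offset":[0,-6,0],"rot":[0,0,-0.3],"gripper":1},{"offset":[0,-7.5,0],"rot":[0,0,-0.3],"gripper":1},{"offset":[-0.05,-9,0],"rot":[0,0,-0.3],"gripper":1},{"offset":[-0.05,-10.5,0],"rot":[0,0,-0.3],"gripper":1}])

```text
time_s: 10.25
position: [0.5689, 0.0773, 0.116]
tcp_rot: [[0.986, -0.167, -0.0], [-0.167, -0.986, 0.0], [-0.0, -0.0, -1.0]]
force: [0.5, -0.9, 0.6]
opening: 0.438
```

Run:
```python
from h import *
q=C+Y*(.095-.020); s=go(q[0],q[1],.116,-9.65)
print(s['force'],s['moment'],X@(s['position'][:2]-C),Y@(s['position'][:2]-C))
```

```text
t 10.2 off [0.01, -17.66, 0.01] rot [-0.0, 0.0, 0.0] d 17.7
[ 0.45868269 -0.85226967  0.60074891] [-0.34865852  0.08496103  0.0377203 ] -6.820290975595097e-05 -0.10162406257808798
```

arm_command(targets=[{"offset":[0,-3,0],"rot":[0,0,0],"gripper":1},{"offset":[0,-6,0],"rot":[0,0,0],"gripper":1},{"offset":[0,-9,0],"rot":[0,0,0],"gripper":1},{"offset":[0,-12,0],"rot":[0,0,0],"gripper":1},{"offset":[0,-14.5,0],"rot":[0,0,0],"gripper":1},{"offset":[0,-16.5,0],"rot":[0,0,0],"gripper":1},{"offset":[0,-17.3,0],"rot":[0,0,0],"gripper":1},{"offset":[0,-17.5,0],"rot":[0,0,0],"gripper":1}])

```text
time_s: 11.05
position: [0.5977, 0.2499, 0.1159]
tcp_rot: [[0.986, -0.166, -0.001], [-0.166, -0.986, 0.0], [-0.001, -0.0, -1.0]]
force: [-0.8, 0.0, 2.5]
opening: 0.436
```

Run:
```python
from h import *
q=C+Y*(.095-.020); s=go(q[0],q[1],.116,-9.65)
print(s['force'],s['moment'],X@(s['position'][:2]-C),Y@(s['position'][:2]-C))
```

```text
t 11.1 off [0.06, -0.17, -0.01] rot [-0.0, 0.1, 0.1] d 0.2
[-0.7726633   0.02060238  2.49887802] [-0.2080438   0.16834348 -0.00433981] -0.0006109918472511616 0.07330827731487216
```

arm_command(targets=[{"offset":[0,-0.2,0],"rot":[0,0,0],"gripper":1},{"offset":[0,-0.3,0],"rot":[0,0,0],"gripper":1},{"offset":[0,-0.3,0],"rot":[0,0,0],"gripper":1},{"offset":[0,-0.2,0],"rot":[0,0,0],"gripper":0.2},{"offset":[0,-0.2,0],"rot":[0,0,0],"gripper":0.2},{"offset":[0,-0.2,0],"rot":[0,0,0],"gripper":0.2},{"offset":[0,-0.2,-3],"rot":[0,0,0],"gripper":0.2},{"offset":[0,-0.2,-8],"rot":[0,0,0],"gripper":0}])

```text
time_s: 11.85
position: [0.5963, 0.2499, 0.1932]
tcp_rot: [[0.986, -0.168, -0.009], [-0.168, -0.986, -0.002], [-0.008, 0.003, -1.0]]
force: [-0.2, -0.4, 0.3]
opening: 0.805
```

Run:
```python
from h import *
b=cap('scene');cv2.imwrite('pics/c4.png',cv2.resize(b['frame'][110:260,140:340,::-1],(800,600),interpolation=cv2.INTER_CUBIC))
s=go(.4263,-.2258,.2,-9.65)
```

```text
t 11.9 off [-9.31, 50.0, 0.14] rot [-0.3, -0.6, 0.0] d 50.9
```

View pics/c4.png

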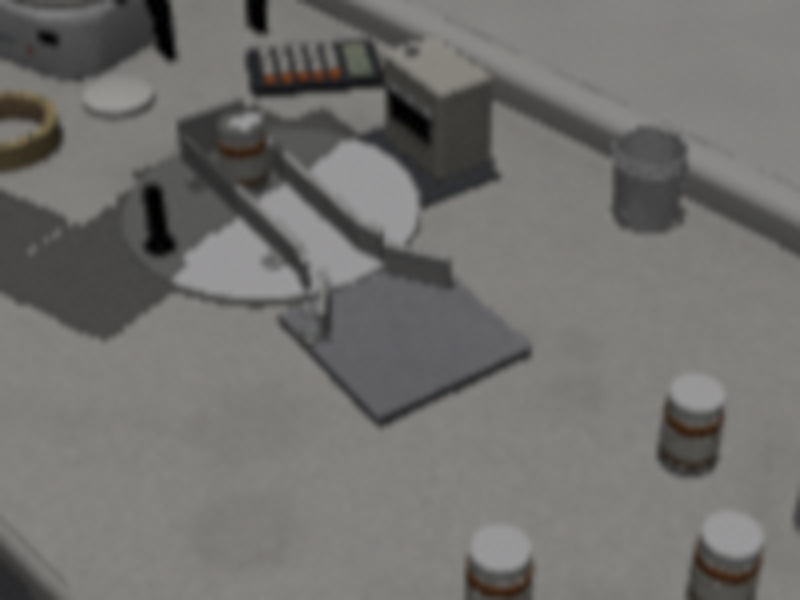

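First jar stands upright at the end stop (crop (241,150)). Next jar.

arm_command(targets=[{"offset":[-9.3,50,0],"rot":[0,0,0],"gripper":0},{"offset":[-9.3,50,0],"rot":[0,0,0],"gripper":0},{"offset":[-9.3,50,0],"rot":[0,0,0],"gripper":0},{"offset":[-9.3,50,0],"rot":[0,0,0],"gripper":0},{"offset":[-9.3,50,0],"rot":[0,0,0],"gripper":0},{"offset":[-9.3,50,0],"rot":[0,0,0],"gripper":0},{"offset":[-9.3,50,0],"rot":[0,0,0],"gripper":0}])

```text
time_s: 12.6
position: [0.4774, -0.0798, 0.1966]
tcp_rot: [[0.986, -0.167, 0.002], [-0.167, -0.986, -0.001], [0.002, 0.0, -1.0]]
force: [0.2, -0.6, 0.1]
opening: 1.001
```

```bash
python3 -c "
from h import *
print(*[c for c in caps(cap('top')) if c[0][0]>280],sep='\n')
go(.4263,-.2258,.1045,-9.65)"
```

```text
([321.1, 164.6], 114, [12, 12], [0.6085, -0.2225])
([352.7, 192.4], 125, [13, 12], [0.5269, -0.31])
([387.2, 196.3], 122, [13, 12], [0.5155, -0.4064])
([323.9, 227.7], 126, [13, 12], [0.4268, -0.2257])
t 12.7 off [-2.47, 14.57, 9.26] rot [0.2, -0.0, -0.2] d 17.4
```

arm_command(targets=[{"offset":[-0.9,5,0],"rot":[0,0,-0.2],"gripper":0},{"offset":[-1.7,10,0],"rot":[0,0,-0.2],"gripper":0},{"offset":[-2.5,14.6,1],"rot":[0,0,-0.2],"gripper":0},{"offset":[-2.5,14.6,3],"rot":[0,0,-0.2],"gripper":0},{"offset":[-2.5,14.6,6],"rot":[0,0,-0.2],"gripper":0},{"offset":[-2.5,14.6,9.2],"rot":[0,0,-0.2],"gripper":0},{"offset":[-2.5,14.6,9.2],"rot":[0,0,-0.2],"gripper":0.3},{"offset":[-2.5,14.6,9.2],"rot":[0,0,-0.2],"gripper":1}])

```text
time_s: 13.45
position: [0.4288, -0.2176, 0.1042]
tcp_rot: [[0.986, -0.164, -0.001], [-0.164, -0.986, 0.001], [-0.001, -0.0, -1.0]]
force: [0.2, 0.1, 0.3]
opening: 0.895
```

arm_command(targets=[{"offset":[0,0,0],"rot":[0,0,0],"gripper":1},{"offset":[0,0,0],"rot":[0,0,0],"gripper":1},{"offset":[0,0,0],"rot":[0,0,0],"gripper":1},{"offset":[0,0,0],"rot":[0,0,0],"gripper":1},{"offset":[0,0,0],"rot":[0,0,0],"gripper":1}])

```text
time_s: 13.95
position: [0.4283, -0.2174, 0.1047]
tcp_rot: [[0.987, -0.164, -0.001], [-0.164, -0.987, 0.0], [-0.001, -0.0, -1.0]]
force: [-2.4, 0.2, 1.6]
opening: 0.447
```

```bash
python3 -c "
from h import *
s=bot.read_state();print(s['position'],s['force'])
p=board(0,-.012);go(p[0],p[1],s['position'][2]+.05,-9.65)"
```

```text
[ 0.4282512  -0.21738033  0.10472156] [-2.3588394   0.24190083  1.58959111]
t 13.9 off [9.02, -20.84, -5.0] rot [-0.0, 0.1, 0.2] d 23.2
```

Grip is 8 mm off in y; open, shift and regrip.

arm_command(targets=[{"offset":[0,0,0],"rot":[0,0,0],"gripper":0.2},{"offset":[0,0,0],"rot":[0,0,0],"gripper":0.2},{"offset":[0,0.85,0],"rot":[0,0,0.2],"gripper":0.2},{"offset":[0,0.85,0],"rot":[0,0,0.2],"gripper":0.2},{"offset":[0,0.85,0],"rot":[0,0,0.2],"gripper":1},{"offset":[0,0.85,0],"rot":[0,0,0.2],"gripper":1},{"offset":[0,0.85,0],"rot":[0,0,0.2],"gripper":1},{"offset":[0,0.85,0],"rot":[0,0,0.2],"gripper":1}])

```text
time_s: 14.75
position: [0.4273, -0.226, 0.1042]
tcp_rot: [[0.986, -0.167, -0.0], [-0.167, -0.986, 0.0], [-0.0, -0.0, -1.0]]
force: [0.1, 0.5, 0.7]
opening: 0.519
```

arm_command(targets=[{"offset":[0,0,0],"rot":[0,0,0],"gripper":1},{"offset":[0,0,0],"rot":[0,0,0],"gripper":1}])

```text
time_s: 14.95
position: [0.4272, -0.226, 0.1043]
tcp_rot: [[0.986, -0.167, -0.0], [-0.167, -0.986, 0.0], [-0.0, -0.0, -1.0]]
force: [0.5, 0.3, 0.3]
opening: 0.434
```

```bash
python3 -c "
from h import *
s=bot.read_state();print(s['position'],s['force'],s['opening'])
p=board(0,-.012);go(p[0],p[1],s['position'][2]+.05,-9.65)"
```

```text
[ 0.42719333 -0.22598878  0.10425671] [0.48798263 0.33747511 0.34622273] 0.43429746498325317
t 14.9 off [8.9, -21.74, -5.0] rot [-0.0, 0.0, 0.0] d 24.0
```

arm_command(targets=[{"offset":[0,0,-2.5],"rot":[0,0,0],"gripper":1},{"offset":[0,0,-5],"rot":[0,0,0],"gripper":1},{"offset":[1.8,-4.4,-5],"rot":[0,0,0],"gripper":1},{"offset":[3.6,-8.8,-5],"rot":[0,0,0],"gripper":1},{"offset":[5.4,-13.2,-5],"rot":[0,0,0],"gripper":1},{"offset":[7.2,-17.6,-5],"rot":[0,0,0],"gripper":1},{"offset":[8.9,-21.7,-5],"rot":[0,0,0],"gripper":1},{"offset":[8.9,-21.7,-4],"rot":[0,0,0],"gripper":1}])

```text
time_s: 15.75
position: [0.5549, -0.0229, 0.1452]
tcp_rot: [[0.987, -0.161, 0.007], [-0.161, -0.987, -0.0], [0.007, -0.001, -1.0]]
force: [0.5, -0.1, -2.1]
opening: 0.438
```

```bash
python3 -c "
from h import *
p=board(0,-.012);s=go(p[0],p[1],.1155,-9.65);print(s['force'],s['opening'])"
```

```text
t 15.8 off [-0.31, 0.43, 2.97] rot [-0.1, -0.4, 0.4] d 3.0
[ 0.54352913 -0.05427078 -2.08544496] 0.43759272711268726
```

arm_command(targets=[{"offset":[-0.3,0.4,1.2],"rot":[0,0,0.4],"gripper":1},{"offset":[-0.3,0.4,2.3],"rot":[0,0,0.4],"gripper":1},{"offset":[-0.3,0.4,2.95],"rot":[0,0,0.4],"gripper":1},{"offset":[-0.3,0.4,2.95],"rot":[0,0,0.4],"gripper":1},{"offset":[-0.3,0.4,2.95],"rot":[0,0,0.4],"gripper":1}])

```text
time_s: 16.25
position: [0.5472, -0.0311, 0.1146]
tcp_rot: [[0.984, -0.175, -0.001], [-0.175, -0.984, 0.0], [-0.001, -0.0, -1.0]]
force: [-0.6, 0.1, 0.6]
opening: 0.437
```

```bash
cat >> h.py <<'E'
def lane(d,z):
    q=C+Y*(.095-d); s=go(q[0],q[1],z,-9.65)
    print('F',s['force'].round(1),'lat mm',round(1000*X@(s['position'][:2]-C),1),'z',s['position'][2].round(4),'op',round(s['opening'],3))
E
python3 -c "
from h import *
lane(.0605,.115)"
```

```text
t 16.2 off [0.14, -24.67, -0.04] rot [-0.0, 0.1, -0.5] d 24.7
F [-0.6  0.1  0.6] lat mm -3.3 z 0.1146 op 0.437
```

arm_command(targets=[{"offset":[0.3,-1,-0.05],"rot":[0,0,-0.5],"gripper":1},{"offset":[0.3,-3,-0.05],"rot":[0,0,-0.5],"gripper":1},{"offset":[0.28,-5.5,-0.05],"rot":[0,0,-0.5],"gripper":1},{"offset":[0.26,-8,-0.05],"rot":[0,0,-0.5],"gripper":1},{"offset":[0.24,-11,-0.05],"rot":[0,0,-0.5],"gripper":1},{"offset":[0.21,-14.5,-0.05],"rot":[0,0,-0.5],"gripper":1},{"offset":[0.18,-18,-0.05],"rot":[0,0,-0.5],"gripper":1},{"offset":[0.16,-21,-0.05],"rot":[0,0,-0.5],"gripper":1}])

```text
time_s: 17.05
position: [0.5863, 0.1778, 0.115]
tcp_rot: [[0.986, -0.166, 0.001], [-0.166, -0.986, 0.0], [0.001, -0.001, -1.0]]
force: [1.0, -0.6, 1.0]
opening: 0.436
```

```bash
python3 -c "
from h import *
lane(.0605,.115)"
```

```text
t 17.1 off [-0.02, -3.42, 0.0] rot [-0.0, -0.0, 0.1] d 3.4
F [ 1.  -0.6  1. ] lat mm 0.3 z 0.115 op 0.436
```

arm_command(targets=[{"offset":[0,-1.5,0],"rot":[0,0,0],"gripper":1},{"offset":[0,-2.5,0],"rot":[0,0,0],"gripper":1},{"offset":[0,-3.1,0],"rot":[0,0,0],"gripper":1},{"offset":[0,-3.5,0],"rot":[0,0,0],"gripper":1},{"offset":[0,-3.7,0],"rot":[0,0,0],"gripper":1},{"offset":[0,-3.7,0],"rot":[0,0,0],"gripper":1}])

```text
time_s: 17.65
position: [0.592, 0.2116, 0.1152]
tcp_rot: [[0.986, -0.166, -0.001], [-0.166, -0.986, -0.001], [-0.0, 0.001, -1.0]]
force: [0.3, -1.3, -1.9]
opening: 0.436
```

```bash
python3 -c "
from h import *
lane(.0605,.115)"
```

```text
t 17.6 off [-0.02, 0.01, 0.02] rot [0.0, 0.0, 0.1] d 0.0
F [ 0.3 -1.3 -1.9] lat mm 0.2 z 0.1152 op 0.436
```

arm_command(targets=[{"offset":[0,-0.3,0],"rot":[0,0,0],"gripper":1},{"offset":[0,-0.3,0],"rot":[0,0,0],"gripper":1},{"offset":[0,-0.1,0],"rot":[0,0,0],"gripper":0.2},{"offset":[0,-0.1,0],"rot":[0,0,0],"gripper":0.2},{"offset":[0,-0.1,0],"rot":[0,0,0],"gripper":0.2},{"offset":[0,-0.1,-3],"rot":[0,0,0],"gripper":0},{"offset":[0,-0.1,-8],"rot":[0,0,0],"gripper":0},{"offset":[0,-0.1,-8],"rot":[0,0,0],"gripper":0}])

```text
time_s: 18.45
position: [0.5963, 0.2147, 0.2018]
tcp_rot: [[0.986, -0.165, 0.014], [-0.166, -0.986, 0.003], [0.013, -0.005, -1.0]]
force: [0.8, 0.3, -0.4]
opening: 0.897
```

```bash
python3 -c "
from h import *
lane(.0605,.115)
print(*[c for c in caps(cap('top')) if c[0][0]>260],sep='\n')
go(.6085,-.2225,.18,-9.65)"
```

```text
t 18.4 off [-0.51, 0.44, 8.67] rot [-0.3, -0.8, 0.1] d 8.7
F [ 0.8  0.3 -0.4] lat mm 3.9 z 0.2018 op 0.897
([321.2, 164.4], 117, [12, 12], [0.609, -0.2227])
([339.3, 194.2], 125, [12, 13], [0.5219, -0.2719])
([387.3, 196.1], 121, [12, 12], [0.5159, -0.4067])
t 18.5 off [8.58, 42.86, 1.84] rot [-0.2, -0.5, 0.1] d 43.8
```

One jar was knocked to (0.522,-0.272); noted. On to the jar at (0.609,-0.223).

arm_command(targets=[{"offset":[8.6,42.9,0],"rot":[0,0,0],"gripper":0},{"offset":[8.6,42.9,0],"rot":[0,0,0],"gripper":0},{"offset":[8.6,42.9,0],"rot":[0,0,0],"gripper":0},{"offset":[8.6,42.9,0],"rot":[0,0,0],"gripper":0},{"offset":[8.6,42.9,0],"rot":[0,0,0],"gripper":0},{"offset":[8.6,42.9,0],"rot":[0,0,0],"gripper":0},{"offset":[8.6,42.9,0],"rot":[0,0,0],"gripper":0},{"offset":[8.6,42.9,0],"rot":[0,0,0],"gripper":0}])

```text
time_s: 19.3
position: [0.604, -0.1878, 0.1939]
tcp_rot: [[0.986, -0.166, -0.002], [-0.166, -0.986, 0.001], [-0.002, -0.001, -1.0]]
force: [0.9, 0.2, -1.4]
opening: 1.001
```

```bash
python3 -c "
from h import *
go(.609,-.2227,.18,-9.65)"
```

```text
t 19.3 off [1.07, 3.36, 1.39] rot [-0.1, 0.1, 0.1] d 3.8
```

arm_command(targets=[{"offset":[1.1,3.4,1.4],"rot":[0,0,0],"gripper":0},{"offset":[1.1,3.4,1.4],"rot":[0,0,0],"gripper":0},{"offset":[1.1,3.4,1.4],"rot":[0,0,0],"gripper":0}])

```text
time_s: 19.6
position: [0.609, -0.2218, 0.1794]
tcp_rot: [[0.986, -0.168, -0.003], [-0.168, -0.986, 0.002], [-0.003, -0.002, -1.0]]
force: [-0.4, 1.0, 0.2]
opening: 0.998
```

```bash
python3 -c "
from h import *
go(.609,-.2227,.104,-9.65)"
```

```text
t 19.6 off [0.04, 0.1, 7.54] rot [-0.1, 0.2, -0.0] d 7.5
```

arm_command(targets=[{"offset":[0,0.1,4],"rot":[0,0,0],"gripper":0},{"offset":[0,0.1,7.5],"rot":[0,0,0],"gripper":0},{"offset":[0,0.1,7.5],"rot":[0,0,0],"gripper":0.3},{"offset":[0,0.1,7.5],"rot":[0,0,0],"gripper":1},{"offset":[0,0.1,7.5],"rot":[0,0,0],"gripper":1},{"offset":[0,0.1,7.5],"rot":[0,0,0],"gripper":1},{"offset":[0,0.1,7.5],"rot":[0,0,0],"gripper":1},{"offset":[0,0.1,7.5],"rot":[0,0,0],"gripper":1}])

```text
time_s: 20.4
position: [0.6103, -0.2229, 0.1075]
tcp_rot: [[0.986, -0.166, 0.002], [-0.166, -0.986, -0.001], [0.002, 0.001, -1.0]]
force: [-0.4, 0.4, -0.0]
opening: 0.538
```

arm_command(targets=[{"offset":[0,0,0],"rot":[0,0,0],"gripper":1},{"offset":[0,0,0],"rot":[0,0,0],"gripper":1}])

```text
time_s: 20.6
position: [0.6094, -0.2227, 0.1068]
tcp_rot: [[0.986, -0.166, -0.001], [-0.166, -0.986, 0.0], [-0.001, -0.0, -1.0]]
force: [-2.9, -0.3, 3.6]
opening: 0.434
```

```bash
python3 -c "
from h import *
s=bot.read_state();print(s['position'],s['force'],s['opening'])
p=board(0,-.012);go(p[0],p[1],s['position'][2]+.04,-9.65)"
```

```text
[ 0.60938362 -0.22266375  0.10678333] [-2.91295721 -0.27250792  3.64421334] 0.4342279835814144
t 20.6 off [-8.98, -18.38, -3.99] rot [-0.0, 0.1, 0.1] d 20.8
```

arm_command(targets=[{"offset":[0,0,-2.5],"rot":[0,0,0],"gripper":1},{"offset":[0,0,-4.5],"rot":[0,0,0],"gripper":1},{"offset":[-2.2,-4.5,-4.5],"rot":[0,0,0],"gripper":1},{"offset":[-4.4,-9,-4.5],"rot":[0,0,0],"gripper":1},{"offset":[-6.6,-13.5,-4.5],"rot":[0,0,0],"gripper":1},{"offset":[-9,-18.4,-4.5],"rot":[0,0,0],"gripper":1},{"offset":[-9,-18.4,-4],"rot":[0,0,0],"gripper":1},{"offset":[-9,-18.4,-4],"rot":[0,0,0],"gripper":1}])

```text
time_s: 21.4
position: [0.5509, -0.0247, 0.1457]
tcp_rot: [[0.987, -0.163, -0.001], [-0.163, -0.987, 0.0], [-0.001, -0.0, -1.0]]
force: [-0.4, -0.8, -0.4]
opening: 0.437
```

```bash
python3 -c "
from h import *
p=board(0,-.012);s=go(p[0],p[1],.118,-9.65);print(s['force'],s['opening'])"
```

```text
t 21.4 off [0.08, 0.18, 2.77] rot [-0.0, 0.1, 0.3] d 2.8
[-0.35572536 -0.78589008 -0.39133569] 0.4365787467942044
```

arm_command(targets=[{"offset":[0.05,0.1,1.2],"rot":[0,0,0.3],"gripper":1},{"offset":[0.05,0.1,2.2],"rot":[0,0,0.3],"gripper":1},{"offset":[0.05,0.1,2.75],"rot":[0,0,0.3],"gripper":1},{"offset":[0.05,0.1,2.75],"rot":[0,0,0.3],"gripper":1},{"offset":[0.05,0.1,2.75],"rot":[0,0,0.3],"gripper":1}])

```text
time_s: 21.9
position: [0.5519, -0.0283, 0.1181]
tcp_rot: [[0.985, -0.172, -0.001], [-0.172, -0.985, 0.0], [-0.001, -0.0, -1.0]]
force: [-0.3, 0.3, -1.5]
opening: 0.43
```

```bash
python3 -c "
from h import *
lane(.101,.1175)"
```

```text
t 21.9 off [-0.19, -20.26, 0.06] rot [-0.0, 0.0, -0.3] d 20.3
F [-0.3  0.3 -1.5] lat mm 0.9 z 0.1181 op 0.43
```

arm_command(targets=[{"offset":[-0.08,-1.5,0.05],"rot":[0,0,-0.3],"gripper":1},{"offset":[-0.1,-3.5,0.05],"rot":[0,0,-0.3],"gripper":1},{"offset":[-0.12,-5.5,0.05],"rot":[0,0,-0.3],"gripper":1},{"offset":[-0.13,-8,0.05],"rot":[0,0,-0.3],"gripper":1},{"offset":[-0.15,-11,0.05],"rot":[0,0,-0.3],"gripper":1},{"offset":[-0.17,-14,0.05],"rot":[0,0,-0.3],"gripper":1},{"offset":[-0.18,-17,0.05],"rot":[0,0,-0.3],"gripper":1},{"offset":[-0.18,-17.5,0.05],"rot":[0,0,-0.3],"gripper":1}])

```text
time_s: 22.7
position: [0.5801, 0.1493, 0.1183]
tcp_rot: [[0.987, -0.162, 0.001], [-0.162, -0.987, 0.001], [0.001, -0.001, -1.0]]
force: [-1.1, -0.8, -0.9]
opening: 0.432
```

```bash
python3 -c "
from h import *
lane(.101,.117)"
```

```text
t 22.7 off [0.12, -2.27, 0.14] rot [-0.1, -0.1, 0.3] d 2.3
F [-1.1 -0.8 -0.9] lat mm -1.1 z 0.1183 op 0.432
```

arm_command(targets=[{"offset":[0.1,-1,0.1],"rot":[0,0,0.3],"gripper":1},{"offset":[0.1,-1.6,0.1],"rot":[0,0,0.3],"gripper":1},{"offset":[0.1,-2.1,0.1],"rot":[0,0,0.3],"gripper":1},{"offset":[0.1,-2.4,0.1],"rot":[0,0,0.3],"gripper":1},{"offset":[0.1,-2.6,0.1],"rot":[0,0,0.3],"gripper":1},{"offset":[0.1,-2.6,0.1],"rot":[0,0,0.3],"gripper":1}])

```text
time_s: 23.3
position: [0.5853, 0.1706, 0.1173]
tcp_rot: [[0.985, -0.171, -0.0], [-0.171, -0.985, -0.0], [-0.0, 0.0, -1.0]]
force: [0.4, -0.2, -1.0]
opening: 0.43
```

```bash
python3 -c "
from h import *
lane(.101,.117)"
```

```text
t 23.3 off [-0.05, -0.09, 0.03] rot [0.0, 0.0, -0.2] d 0.1
F [ 0.4 -0.2 -1. ] lat mm 0.5 z 0.1173 op 0.43
```

arm_command(targets=[{"offset":[0,-0.2,0],"rot":[0,0,0],"gripper":1},{"offset":[0,-0.4,0],"rot":[0,0,0],"gripper":1},{"offset":[0,-0.4,0],"rot":[0,0,0],"gripper":1}])

```text
time_s: 23.6
position: [0.5859, 0.1742, 0.1174]
tcp_rot: [[0.985, -0.17, -0.0], [-0.17, -0.985, -0.001], [-0.0, 0.001, -1.0]]
force: [-1.3, -3.0, -0.0]
opening: 0.434
```

```bash
python3 -c "
from h import *
lane(.101,.117)"
```

```text
t 23.6 off [-0.05, 0.27, 0.04] rot [0.1, 0.0, -0.2] d 0.3
F [-1.3 -3.  -0. ] lat mm 0.5 z 0.1174 op 0.434
```

arm_command(targets=[{"offset":[0,-0.2,0],"rot":[0,0,0],"gripper":1},{"offset":[0,-0.4,0],"rot":[0,0,0],"gripper":1},{"offset":[0,-0.4,0],"rot":[0,0,0],"gripper":1}])

```text
time_s: 23.9
position: [0.5864, 0.1756, 0.118]
tcp_rot: [[0.986, -0.168, -0.002], [-0.168, -0.986, -0.006], [-0.001, 0.006, -1.0]]
force: [-2.5, -11.9, 6.1]
opening: 0.435
```

```bash
python3 -c "
from h import *
lane(.101,.117)"
```

```text
t 23.9 off [-0.07, 0.42, 0.11] rot [0.4, 0.0, -0.0] d 0.4
F [ -2.5 -11.9   6.1] lat mm 0.7 z 0.118 op 0.435
```

Firm contact (12 N): the row is closed. Back off the push, release, rise.

arm_command(targets=[{"offset":[0,0.2,0],"rot":[0,0,0],"gripper":1},{"offset":[0,0.2,0],"rot":[0,0,0],"gripper":0.2},{"offset":[0,0.2,0],"rot":[0,0,0],"gripper":0.2},{"offset":[0,0.2,0],"rot":[0,0,0],"gripper":0.2},{"offset":[0,0.2,-3],"rot":[0,0,0],"gripper":0},{"offset":[0,0.2,-8],"rot":[0,0,0],"gripper":0},{"offset":[0,0.2,-8],"rot":[0,0,0],"gripper":0}])

```text
time_s: 24.6
position: [0.5903, 0.1779, 0.2035]
tcp_rot: [[0.985, -0.17, 0.014], [-0.17, -0.985, 0.002], [0.013, -0.004, -1.0]]
force: [0.5, 0.2, 0.0]
opening: 0.898
```

```bash
python3 -c "
from h import *
b=cap('scene');cv2.imwrite('pics/c5.png',cv2.resize(b['frame'][110:260,140:340,::-1],(800,600),interpolation=cv2.INTER_CUBIC))
print(*[c for c in caps(cap('top')) if c[0][0]>260],sep='\n')
go(.5219,-.2719,.18,-9.65)"
```

```text
([339.5, 194.3], 124, [12, 12], [0.5216, -0.2723])
([387.3, 196.1], 124, [12, 13], [0.5161, -0.4068])
t 24.7 off [1.23, 45.38, 1.83] rot [-0.1, -0.2, -0.2] d 45.4
```

View pics/c5.png

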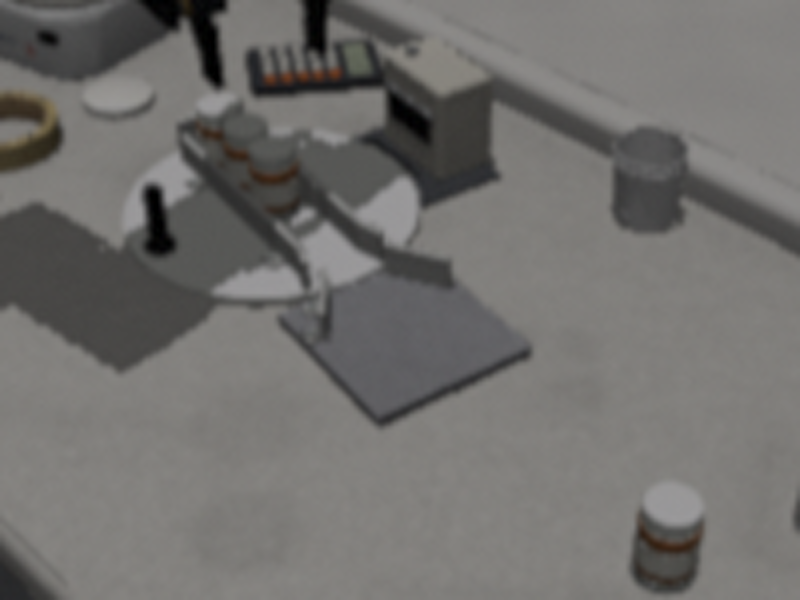

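Three jars upright and closed up in the lane (caps at (218,105), (243,130), (272,155)). Fourth: (0.5216,-0.272).

arm_command(targets=[{"offset":[1.2,45.4,1],"rot":[0,0,0],"gripper":0},{"offset":[1.2,45.4,1],"rot":[0,0,0],"gripper":0},{"offset":[1.2,45.4,1],"rot":[0,0,0],"gripper":0},{"offset":[1.2,45.4,1],"rot":[0,0,0],"gripper":0},{"offset":[1.2,45.4,1],"rot":[0,0,0],"gripper":0},{"offset":[1.2,45.4,1],"rot":[0,0,0],"gripper":0},{"offset":[1.2,45.4,1],"rot":[0,0,0],"gripper":0},{"offset":[1.2,45.4,1],"rot":[0,0,0],"gripper":0}])

```text
time_s: 25.5
position: [0.5271, -0.2201, 0.1867]
tcp_rot: [[0.985, -0.171, -0.003], [-0.171, -0.985, 0.002], [-0.003, -0.002, -1.0]]
force: [1.6, -0.4, 0.6]
opening: 1.003
```

```bash
python3 -c "
from h import *
go(.5216,-.2723,.17,-9.65)"
```

```text
t 25.5 off [0.36, 5.24, 1.66] rot [-0.1, 0.2, -0.2] d 5.5
```

arm_command(targets=[{"offset":[0.4,5.2,1.6],"rot":[0,0,0],"gripper":0},{"offset":[0.4,5.2,1.6],"rot":[0,0,0],"gripper":0},{"offset":[0.4,5.2,1.6],"rot":[0,0,0],"gripper":0},{"offset":[0.4,5.2,1.6],"rot":[0,0,0],"gripper":0}])

```text
time_s: 25.9
position: [0.5228, -0.2692, 0.1714]
tcp_rot: [[0.985, -0.171, -0.002], [-0.171, -0.985, 0.003], [-0.003, -0.002, -1.0]]
force: [0.6, 0.1, 0.4]
opening: 1.0
```

```bash
python3 -c "
from h import *
go(.5216,-.2723,.104,-9.65)"
```

```text
t 25.9 off [-0.05, 0.34, 6.74] rot [-0.1, 0.2, -0.2] d 6.7
```

arm_command(targets=[{"offset":[0,0.3,3],"rot":[0,0,-0.2],"gripper":0},{"offset":[0,0.3,6.8],"rot":[0,0,-0.2],"gripper":0},{"offset":[0,0.3,6.8],"rot":[0,0,-0.2],"gripper":0.3},{"offset":[0,0.3,6.8],"rot":[0,0,-0.2],"gripper":1},{"offset":[0,0.3,6.8],"rot":[0,0,-0.2],"gripper":1},{"offset":[0,0.3,6.8],"rot":[0,0,-0.2],"gripper":1},{"offset":[0,0.3,6.8],"rot":[0,0,-0.2],"gripper":1},{"offset":[0,0.3,6.8],"rot":[0,0,-0.2],"gripper":1}])

```text
time_s: 26.7
position: [0.5232, -0.2741, 0.1055]
tcp_rot: [[0.986, -0.167, 0.001], [-0.167, -0.986, -0.001], [0.001, 0.001, -1.0]]
force: [-1.1, -0.8, 1.4]
opening: 0.537
```

arm_command(targets=[{"offset":[0,0,0],"rot":[0,0,0],"gripper":1},{"offset":[0,0,0],"rot":[0,0,0],"gripper":1}])

```text
time_s: 26.9
position: [0.5225, -0.2737, 0.1049]
tcp_rot: [[0.986, -0.167, -0.001], [-0.167, -0.986, 0.0], [-0.001, -0.0, -1.0]]
force: [-1.9, 0.6, 4.2]
opening: 0.438
```

```bash
python3 -c "
from h import *
s=bot.read_state();print(s['position'],s['force'],s['opening'])
p=board(0,-.012);go(p[0],p[1],s['position'][2]+.04,-9.65)"
```

```text
[ 0.52245417 -0.27370282  0.10492822] [-1.89250112  0.64941076  4.16600905] 0.4377997471046529
t 26.9 off [-1.29, -24.85, -3.99] rot [-0.0, 0.1, 0.0] d 25.2
```

arm_command(targets=[{"offset":[0,0,-2.5],"rot":[0,0,0],"gripper":1},{"offset":[0,0,-4.5],"rot":[0,0,0],"gripper":1},{"offset":[-0.2,-5,-4.5],"rot":[0,0,0],"gripper":1},{"offset":[-0.5,-10,-4.5],"rot":[0,0,0],"gripper":1},{"offset":[-0.8,-15,-4.5],"rot":[0,0,0],"gripper":1},{"offset":[-1.1,-20,-4.5],"rot":[0,0,0],"gripper":1},{"offset":[-1.3,-24.8,-4],"rot":[0,0,0],"gripper":1},{"offset":[-1.3,-24.8,-4],"rot":[0,0,0],"gripper":1}])

```text
time_s: 27.7
position: [0.5508, -0.0212, 0.1437]
tcp_rot: [[0.987, -0.161, -0.002], [-0.161, -0.987, 0.002], [-0.002, -0.002, -1.0]]
force: [-0.4, -0.4, -1.4]
opening: 0.435
```

```bash
python3 -c "
from h import *
p=board(0,-.012);s=go(p[0],p[1],.1155,-9.65);print(s['force'],s['opening'])"
```

```text
t 27.7 off [0.15, 0.52, 2.82] rot [-0.1, 0.1, 0.4] d 2.9
[-0.35327876 -0.36154479 -1.44185186] 0.43522687754642847
```

arm_command(targets=[{"offset":[0.1,0.3,1.2],"rot":[0,0,0.2],"gripper":1},{"offset":[0.1,0.3,2.2],"rot":[0,0,0.2],"gripper":1},{"offset":[0.1,0.3,2.75],"rot":[0,0,0.2],"gripper":1},{"offset":[0.1,0.3,2.75],"rot":[0,0,0.2],"gripper":1},{"offset":[0.1,0.3,2.75],"rot":[0,0,0.2],"gripper":1}])

```text
time_s: 28.2
position: [0.552, -0.0317, 0.1163]
tcp_rot: [[0.985, -0.173, -0.001], [-0.173, -0.985, 0.0], [-0.001, -0.0, -1.0]]
force: [0.1, 0.4, -1.1]
opening: 0.435
```

```bash
python3 -c "
from h import *
lane(.138,.1155)"
```

```text
t 28.2 off [-0.25, -16.89, 0.08] rot [-0.0, 0.0, -0.3] d 16.9
F [ 0.1  0.4 -1.1] lat mm 1.5 z 0.1163 op 0.435
```

arm_command(targets=[{"offset":[-0.15,-1.5,0.06],"rot":[0,0,-0.3],"gripper":1},{"offset":[-0.16,-3.5,0.06],"rot":[0,0,-0.3],"gripper":1},{"offset":[-0.18,-5.5,0.06],"rot":[0,0,-0.3],"gripper":1},{"offset":[-0.2,-8,0.06],"rot":[0,0,-0.3],"gripper":1},{"offset":[-0.22,-10.5,0.06],"rot":[0,0,-0.3],"gripper":1},{"offset":[-0.23,-13,0.06],"rot":[0,0,-0.3],"gripper":1},{"offset":[-0.25,-15,0.06],"rot":[0,0,-0.3],"gripper":1},{"offset":[-0.25,-15,0.06],"rot":[0,0,-0.3],"gripper":1}])

```text
time_s: 29.0
position: [0.5753, 0.121, 0.1163]
tcp_rot: [[0.987, -0.163, 0.001], [-0.163, -0.987, 0.001], [0.001, -0.001, -1.0]]
force: [-0.2, -0.0, -1.1]
opening: 0.436
```

```bash
python3 -c "
from h import *
lane(.138,.1155)"
```

```text
t 29.0 off [0.12, -1.45, 0.08] rot [-0.1, -0.0, 0.3] d 1.5
F [-0.2 -0.  -1.1] lat mm -1.1 z 0.1163 op 0.436
```

arm_command(targets=[{"offset":[0.08,-0.8,0.06],"rot":[0,0,0.2],"gripper":1},{"offset":[0.08,-1.3,0.06],"rot":[0,0,0.2],"gripper":1},{"offset":[0.08,-1.6,0.06],"rot":[0,0,0.2],"gripper":1},{"offset":[0.08,-1.8,0.06],"rot":[0,0,0.2],"gripper":1},{"offset":[0.08,-1.8,0.06],"rot":[0,0,0.2],"gripper":1}])

```text
time_s: 29.5
position: [0.5788, 0.1335, 0.1161]
tcp_rot: [[0.986, -0.168, -0.001], [-0.168, -0.986, -0.003], [-0.001, 0.003, -1.0]]
force: [-1.3, -6.5, 1.6]
opening: 0.435
```

```bash
python3 -c "
from h import *
lane(.138,.1155)"
```

```text
t 29.5 off [-0.03, -0.16, 0.06] rot [0.2, 0.0, -0.0] d 0.2
F [-1.3 -6.5  1.6] lat mm 0.3 z 0.1161 op 0.435
```

arm_command(targets=[{"offset":[0,-0.2,0],"rot":[0,0,0],"gripper":1},{"offset":[0,-0.2,0],"rot":[0,0,0],"gripper":1},{"offset":[0,0.2,0],"rot":[0,0,0],"gripper":0.2},{"offset":[0,0.2,0],"rot":[0,0,0],"gripper":0.2},{"offset":[0,0.2,0],"rot":[0,0,0],"gripper":0.2},{"offset":[0,0.2,-3],"rot":[0,0,0],"gripper":0},{"offset":[0,0.2,-8],"rot":[0,0,0],"gripper":0},{"offset":[0,0.2,-8],"rot":[0,0,0],"gripper":0}])

```text
time_s: 30.3
position: [0.5827, 0.1344, 0.2017]
tcp_rot: [[0.986, -0.169, 0.013], [-0.169, -0.986, 0.001], [0.013, -0.003, -1.0]]
force: [0.8, -0.4, -0.3]
opening: 0.897
```

```bash
python3 -c "
from h import *
print(*[c for c in caps(cap('top')) if c[0][0]>260],sep='\n')
go(.516,-.4068,.18,-9.65)"
```

```text
([387.4, 196.1], 124, [12, 13], [0.5161, -0.4068])
t 30.4 off [2.7, 54.42, 1.83] rot [-0.1, -0.5, -0.1] d 54.5
```

arm_command(targets=[{"offset":[2.7,54.4,0],"rot":[0,0,0],"gripper":0},{"offset":[2.7,54.4,0],"rot":[0,0,0],"gripper":0},{"offset":[2.7,54.4,0],"rot":[0,0,0],"gripper":0},{"offset":[2.7,54.4,0],"rot":[0,0,0],"gripper":0},{"offset":[2.7,54.4,0],"rot":[0,0,0],"gripper":0},{"offset":[2.7,54.4,0],"rot":[0,0,0],"gripper":0},{"offset":[2.7,54.4,0],"rot":[0,0,0],"gripper":0},{"offset":[2.7,54.4,0],"rot":[0,0,0],"gripper":0}])

```text
time_s: 31.15
position: [0.5298, -0.2649, 0.1945]
tcp_rot: [[0.986, -0.169, -0.002], [-0.169, -0.986, 0.002], [-0.002, -0.001, -1.0]]
force: [1.2, 0.4, 0.3]
opening: 0.999
```

```bash
python3 -c "
from h import *
go(.516,-.4068,.18,-9.65)"
```

```text
t 31.1 off [1.05, 14.22, 1.42] rot [-0.1, 0.1, -0.1] d 14.3
```

arm_command(targets=[{"offset":[1,14.2,1.4],"rot":[0,0,0],"gripper":0},{"offset":[1,14.2,1.4],"rot":[0,0,0],"gripper":0},{"offset":[1,14.2,1.4],"rot":[0,0,0],"gripper":0},{"offset":[1,14.2,1.4],"rot":[0,0,0],"gripper":0},{"offset":[1,14.2,1.4],"rot":[0,0,0],"gripper":0},{"offset":[1,14.2,1.4],"rot":[0,0,0],"gripper":0}])

```text
time_s: 31.75
position: [0.5162, -0.4033, 0.1807]
tcp_rot: [[0.986, -0.168, -0.002], [-0.168, -0.986, 0.003], [-0.002, -0.002, -1.0]]
force: [-0.2, 0.1, 0.1]
opening: 0.999
```

```bash
python3 -c "
from h import *
go(.516,-.4068,.104,-9.65)"
```

```text
t 31.8 off [0.05, 0.37, 7.67] rot [-0.1, 0.1, -0.0] d 7.7
```

arm_command(targets=[{"offset":[0,0.3,4],"rot":[0,0,0],"gripper":0},{"offset":[0,0.3,7.8],"rot":[0,0,0],"gripper":0},{"offset":[0,0.3,7.8],"rot":[0,0,0],"gripper":0.3},{"offset":[0,0.3,7.8],"rot":[0,0,0],"gripper":1},{"offset":[0,0.3,7.8],"rot":[0,0,0],"gripper":1},{"offset":[0,0.3,7.8],"rot":[0,0,0],"gripper":1},{"offset":[0,0.3,7.8],"rot":[0,0,0],"gripper":1},{"offset":[0,0.3,7.8],"rot":[0,0,0],"gripper":1}])

```text
time_s: 32.55
position: [0.5164, -0.4085, 0.105]
tcp_rot: [[0.986, -0.169, 0.001], [-0.169, -0.986, -0.001], [0.002, 0.001, -1.0]]
force: [-0.0, -0.7, 0.8]
opening: 0.539
```

arm_command(targets=[{"offset":[0,0,0],"rot":[0,0,0],"gripper":1},{"offset":[0,0,0],"rot":[0,0,0],"gripper":1}])

```text
time_s: 32.75
position: [0.5157, -0.4082, 0.1044]
tcp_rot: [[0.986, -0.169, -0.001], [-0.169, -0.986, 0.0], [-0.001, -0.0, -1.0]]
force: [-2.1, 0.7, 4.8]
opening: 0.433
```

```bash
python3 -c "
from h import *
s=bot.read_state();print(s['position'],s['force'],s['opening'])
p=board(0,-.012);go(p[0],p[1],s['position'][2]+.09,-9.65)"
```

```text
[ 0.5156832  -0.4081588   0.10436859] [-2.1434883   0.67206033  4.84278651] 0.43335067407688754
t 32.8 off [-2.94, -38.21, -9.0] rot [-0.0, 0.0, -0.1] d 39.4
```

arm_command(targets=[{"offset":[0,0,-4],"rot":[0,0,0],"gripper":1},{"offset":[0,0,-8],"rot":[0,0,0],"gripper":1},{"offset":[-0.4,-5,-8],"rot":[0,0,0],"gripper":1},{"offset":[-0.8,-10,-8],"rot":[0,0,0],"gripper":1},{"offset":[-1.2,-15,-8],"rot":[0,0,0],"gripper":1},{"offset":[-1.6,-20,-8],"rot":[0,0,0],"gripper":1},{"offset":[-2,-25,-8],"rot":[0,0,0],"gripper":1},{"offset":[-2.4,-30,-8],"rot":[0,0,0],"gripper":1}])

```text
time_s: 33.55
position: [0.543, -0.1075, 0.1836]
tcp_rot: [[0.985, -0.17, 0.0], [-0.17, -0.985, 0.0], [0.0, -0.0, -1.0]]
force: [0.4, -0.8, -0.9]
opening: 0.436
```

```bash
python3 -c "
from h import *
p=board(0,-.012);s=go(p[0],p[1],.145,-9.65);print(s['force'],s['opening'])"
```

```text
t 33.5 off [-0.56, -8.11, 3.86] rot [-0.0, -0.0, -0.1] d 9.0
[ 0.37260812 -0.76629073 -0.93473689] 0.436240988352572
```

arm_command(targets=[{"offset":[-0.3,-4.5,1],"rot":[0,0,-0.1],"gripper":1},{"offset":[-0.5,-7.8,3],"rot":[0,0,-0.1],"gripper":1},{"offset":[-0.55,-8,4],"rot":[0,0,-0.1],"gripper":1},{"offset":[-0.55,-8,4],"rot":[0,0,-0.1],"gripper":1},{"offset":[-0.55,-8,4],"rot":[0,0,-0.1],"gripper":1}])

```text
time_s: 34.05
position: [0.5515, -0.0305, 0.1437]
tcp_rot: [[0.986, -0.168, 0.0], [-0.168, -0.986, -0.0], [0.0, 0.0, -1.0]]
force: [-0.5, 0.1, -1.8]
opening: 0.438
```

```bash
python3 -c "
from h import *
p=board(0,-.012);s=go(p[0],p[1],.1153,-9.65);print(s['force'],s['opening'])"
```

```text
t 34.0 off [-0.09, -0.39, 2.84] rot [0.0, -0.0, -0.0] d 2.9
[-0.45636621  0.0621278  -1.7889983 ] 0.438045323936776
```

arm_command(targets=[{"offset":[-0.1,0,1.2],"rot":[0,0,0],"gripper":1},{"offset":[-0.1,0,2.2],"rot":[0,0,0],"gripper":1},{"offset":[-0.1,0,2.8],"rot":[0,0,0],"gripper":1},{"offset":[-0.1,0,2.8],"rot":[0,0,0],"gripper":1},{"offset":[-0.1,0,2.8],"rot":[0,0,0],"gripper":1}])

```text
time_s: 34.55
position: [0.5501, -0.0298, 0.1154]
tcp_rot: [[0.986, -0.168, -0.0], [-0.168, -0.986, 0.0], [-0.0, -0.0, -1.0]]
force: [-0.7, -0.1, -1.0]
opening: 0.436
```

```bash
python3 -c "
from h import *
lane(.1795,.115)"
```

```text
t 34.5 off [0.06, -12.59, 0.04] rot [-0.0, 0.0, -0.0] d 12.6
F [-0.7 -0.1 -1. ] lat mm -0.7 z 0.1154 op 0.436
```

arm_command(targets=[{"offset":[0.06,-1.5,0.04],"rot":[0,0,0],"gripper":1},{"offset":[0.06,-3.5,0.04],"rot":[0,0,0],"gripper":1},{"offset":[0.06,-5.5,0.04],"rot":[0,0,0],"gripper":1},{"offset":[0.06,-7.5,0.04],"rot":[0,0,0],"gripper":1},{"offset":[0.06,-9.5,0.04],"rot":[0,0,0],"gripper":1},{"offset":[0.06,-11,0.04],"rot":[0,0,0],"gripper":1},{"offset":[0.06,-11.5,0.04],"rot":[0,0,0],"gripper":1},{"offset":[0.06,-11.5,0.04],"rot":[0,0,0],"gripper":1}])

```text
time_s: 35.35
position: [0.57, 0.0848, 0.1153]
tcp_rot: [[0.986, -0.166, 0.0], [-0.166, -0.986, -0.0], [0.0, 0.0, -1.0]]
force: [-0.8, -0.1, -0.6]
opening: 0.437
```

```bash
python3 -c "
from h import *
lane(.1795,.115)"
```

```text
t 35.4 off [0.03, -0.96, 0.03] rot [0.0, -0.0, 0.1] d 1.0
F [-0.8 -0.1 -0.6] lat mm -0.3 z 0.1153 op 0.437
```

arm_command(targets=[{"offset":[0.03,-0.5,0],"rot":[0,0,0],"gripper":1},{"offset":[0.03,-0.9,0],"rot":[0,0,0],"gripper":1},{"offset":[0.03,-1.2,0],"rot":[0,0,0],"gripper":1},{"offset":[0.03,-1.4,0],"rot":[0,0,0],"gripper":1},{"offset":[0.03,-1.4,0],"rot":[0,0,0],"gripper":1}])

```text
time_s: 35.85
position: [0.5726, 0.0944, 0.1162]
tcp_rot: [[0.986, -0.165, -0.001], [-0.165, -0.986, -0.005], [0.0, 0.005, -1.0]]
force: [-3.1, -10.9, 4.0]
opening: 0.438
```

```bash
python3 -c "
from h import *
lane(.1795,.115)"
```

```text
t 35.9 off [-0.08, 0.04, 0.12] rot [0.3, -0.0, 0.1] d 0.1
F [ -3.1 -10.9   4. ] lat mm 0.7 z 0.1162 op 0.438
```

arm_command(targets=[{"offset":[0,0.15,0],"rot":[0,0,0],"gripper":1},{"offset":[0,0.2,0],"rot":[0,0,0],"gripper":0.2},{"offset":[0,0.2,0],"rot":[0,0,0],"gripper":0.2},{"offset":[0,0.2,0],"rot":[0,0,0],"gripper":0.2},{"offset":[0,0.2,-3],"rot":[0,0,0],"gripper":0},{"offset":[0,0.2,-8],"rot":[0,0,0],"gripper":0},{"offset":[0,0.2,-9],"rot":[0,0,0],"gripper":0.1},{"offset":[0,0.2,-9],"rot":[0,0,0],"gripper":0.3}])

```text
time_s: 36.65
position: [0.5737, 0.096, 0.2078]
tcp_rot: [[0.986, -0.167, 0.006], [-0.167, -0.986, 0.0], [0.006, -0.001, -1.0]]
force: [0.3, -0.3, 0.1]
opening: 0.855
```

Run:
```python
from h import *
b=cap('scene');cv2.imwrite('pics/c6.png',cv2.resize(b['frame'][110:260,140:340,::-1],(800,600),interpolation=cv2.INTER_CUBIC))
h=C-.098*X;print(h); go(h[0],h[1],.19,80.4)
```

```text
[0.48938418 0.19391293]
t 36.7 off [-9.83, -8.27, 1.58] rot [0.1, -0.1, -90.0] d 12.9
```

View pics/c6.png

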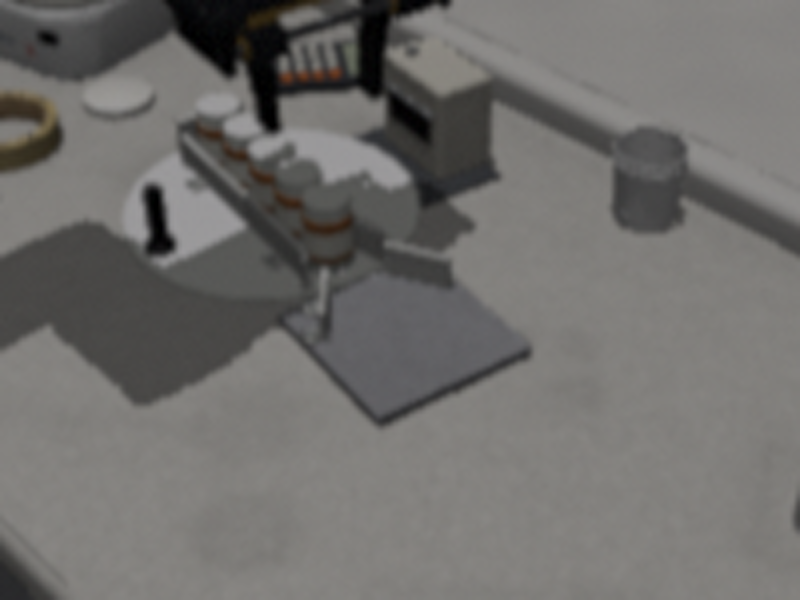

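All five upright in the lane (caps (218,105) to (328,205)). Go to the handle.

arm_command(targets=[{"offset":[-9.8,-8.3,0],"rot":[0,0,-90],"gripper":0.3},{"offset":[-9.8,-8.3,0],"rot":[0,0,-90],"gripper":0.3},{"offset":[-9.8,-8.3,0],"rot":[0,0,-90],"gripper":0.3},{"offset":[-9.8,-8.3,0],"rot":[0,0,-90],"gripper":0.3},{"offset":[-9.8,-8.3,0],"rot":[0,0,-90],"gripper":0.3},{"offset":[-9.8,-8.3,0],"rot":[0,0,-90],"gripper":0.3},{"offset":[-9.8,-8.3,0],"rot":[0,0,-90],"gripper":0.3},{"offset":[-9.8,-8.3,0],"rot":[0,0,-90],"gripper":0.3}])

```text
time_s: 37.5
position: [0.4882, 0.1938, 0.2032]
tcp_rot: [[0.508, 0.861, -0.005], [0.861, -0.508, -0.001], [-0.003, -0.004, -1.0]]
force: [-0.4, 0.2, -0.3]
opening: 0.702
```

Run:
```python
from h import *
h=C-.098*X; go(h[0],h[1],.16,80.4)
```

```text
t 37.5 off [0.08, 0.11, 4.32] rot [-0.2, 0.1, -20.9] d 4.3
```

arm_command(targets=[{"offset":[0.1,0.1,4.3],"rot":[0,0,-20.9],"gripper":0.3},{"offset":[0.1,0.1,4.3],"rot":[0,0,-20.9],"gripper":0.3},{"offset":[0.1,0.1,4.3],"rot":[0,0,-20.9],"gripper":0.3},{"offset":[0.1,0.1,4.3],"rot":[0,0,-20.9],"gripper":0.3},{"offset":[0.1,0.1,4.3],"rot":[0,0,-20.9],"gripper":0.3}])

```text
time_s: 38.0
position: [0.4902, 0.1942, 0.1611]
tcp_rot: [[0.175, 0.985, -0.003], [0.985, -0.175, -0.0], [-0.001, -0.003, -1.0]]
force: [1.4, -0.2, -0.2]
opening: 0.703
```

Run:
```python
from h import *
h=C-.098*X; go(h[0],h[1],.1,80.4)
```

```text
t 38.0 off [-0.03, -0.06, 6.11] rot [-0.1, 0.0, -0.5] d 6.1
```

arm_command(targets=[{"offset":[0,0,3],"rot":[0,0,-0.5],"gripper":0.3},{"offset":[0,0,6.1],"rot":[0,0,-0.5],"gripper":0.3},{"offset":[0,0,6.1],"rot":[0,0,-0.5],"gripper":0.3},{"offset":[0,0,6.1],"rot":[0,0,-0.5],"gripper":0.77},{"offset":[0,0,6.1],"rot":[0,0,-0.5],"gripper":0.77},{"offset":[0,0,6.1],"rot":[0,0,-0.5],"gripper":0.77},{"offset":[0,0,6.1],"rot":[0,0,-0.5],"gripper":0.77},{"offset":[0,0,6.1],"rot":[0,0,-0.5],"gripper":0.77}])

```text
time_s: 38.8
position: [0.4913, 0.1943, 0.1022]
tcp_rot: [[0.165, 0.986, 0.002], [0.986, -0.165, 0.0], [0.0, 0.001, -1.0]]
force: [-0.4, -0.0, -0.2]
opening: 0.331
```

Run:
```python
from h import *
s=bot.read_state(); R=np.array(s['tcp_rot']);p=s['position'];print(p,s['force'],s['opening'],np.degrees(np.arctan2(R[1,0],R[0,0])))
for k in range(1,9):
    t=np.radians(-2.85*k);c,n=np.cos(t),np.sin(t)
    d=p[:2]-C; q=C+np.array([[c,-n],[n,c]])@d
    print(k,(R.T@np.r_[q-p[:2],0]*100).round(2),2.85*k)
```

```text
[0.49133183 0.19431216 0.10217874] [-0.35469953 -0.04276143 -0.23339106] 0.33112084503716027 80.51565211559226
1 [0.48 0.02 0.  ] 2.85
2 [0.95 0.06 0.  ] 5.7
3 [1.43 0.12 0.  ] 8.55
4 [1.9  0.21 0.  ] 11.4
5 [2.36 0.32 0.  ] 14.25
6 [2.82 0.45 0.  ] 17.1
7 [3.27 0.61 0.  ] 19.95
8 [3.72 0.79 0.  ] 22.8
```

arm_command(targets=[{"offset":[0.48,0.02,0],"rot":[0,0,2.85],"gripper":0.77},{"offset":[0.95,0.06,0],"rot":[0,0,5.7],"gripper":0.77},{"offset":[1.43,0.12,0],"rot":[0,0,8.55],"gripper":0.77},{"offset":[1.9,0.21,0],"rot":[0,0,11.4],"gripper":0.77},{"offset":[2.36,0.32,0],"rot":[0,0,14.25],"gripper":0.77},{"offset":[2.82,0.45,0],"rot":[0,0,17.1],"gripper":0.77},{"offset":[3.27,0.61,0],"rot":[0,0,19.95],"gripper":0.77},{"offset":[3.72,0.79,0],"rot":[0,0,22.8],"gripper":0.77}])

```text
time_s: 39.6
position: [0.5044, 0.2286, 0.1018]
tcp_rot: [[0.535, 0.845, -0.001], [0.845, -0.535, -0.002], [-0.003, -0.0, -1.0]]
force: [-0.8, -5.9, 2.3]
opening: 0.231
```

arm_command(targets=[{"offset":[0.48,0.02,0],"rot":[0,0,2.85],"gripper":0.77},{"offset":[0.95,0.06,0],"rot":[0,0,5.7],"gripper":0.77},{"offset":[1.43,0.12,0],"rot":[0,0,8.55],"gripper":0.77},{"offset":[1.9,0.21,0],"rot":[0,0,11.4],"gripper":0.77},{"offset":[2.36,0.32,0],"rot":[0,0,14.25],"gripper":0.77},{"offset":[2.82,0.45,0],"rot":[0,0,17.1],"gripper":0.77},{"offset":[3.27,0.61,0],"rot":[0,0,19.95],"gripper":0.77},{"offset":[3.72,0.79,0],"rot":[0,0,22.8],"gripper":0.77}])

```text
time_s: 40.4
position: [0.5305, 0.256, 0.1016]
tcp_rot: [[0.821, 0.571, -0.003], [0.571, -0.821, -0.002], [-0.003, 0.0, -1.0]]
force: [-1.6, -3.0, 1.7]
opening: 0.234
```

arm_command(targets=[{"offset":[0.48,0.02,0],"rot":[0,0,2.85],"gripper":0.77},{"offset":[0.95,0.06,0],"rot":[0,0,5.7],"gripper":0.77},{"offset":[1.43,0.12,0],"rot":[0,0,8.55],"gripper":0.77},{"offset":[1.9,0.21,0],"rot":[0,0,11.4],"gripper":0.77},{"offset":[2.36,0.32,0],"rot":[0,0,14.25],"gripper":0.77},{"offset":[2.82,0.45,0],"rot":[0,0,17.1],"gripper":0.77},{"offset":[3.27,0.61,0],"rot":[0,0,19.95],"gripper":0.77},{"offset":[3.72,0.79,0],"rot":[0,0,22.8],"gripper":0.77}])

```text
time_s: 41.2
position: [0.5661, 0.2715, 0.1015]
tcp_rot: [[0.978, 0.208, -0.001], [0.208, -0.978, -0.001], [-0.001, 0.0, -1.0]]
force: [-1.2, -0.4, 0.5]
opening: 0.233
```

Run:
```python
from h import *
s=bot.read_state();p=s['position'];R=s['tcp_rot'];d=p[:2]-C
print(np.hypot(*d),np.degrees(np.arctan2(d[1],d[0]))-80.4,np.degrees(np.arctan2(R[1,0],R[0,0])),s['force'])
h=C+.098*Y; go(h[0],h[1],.1,-9.65)
```

```text
0.09606159708051458 21.539703774759204 12.006729201679473 [-1.15915297 -0.44128398  0.52416177]
t 41.2 off [3.6, 0.5, 0.15] rot [0.0, 0.1, 21.7] d 3.6
```

arm_command(targets=[{"offset":[0.48,0,0],"rot":[0,0,2.85],"gripper":0.77},{"offset":[0.95,0.04,0],"rot":[0,0,5.7],"gripper":0.77},{"offset":[1.43,0.08,0],"rot":[0,0,8.55],"gripper":0.77},{"offset":[1.9,0.15,0],"rot":[0,0,11.4],"gripper":0.77},{"offset":[2.36,0.24,0],"rot":[0,0,14.25],"gripper":0.77},{"offset":[2.82,0.35,0],"rot":[0,0,17.1],"gripper":0.77},{"offset":[3.27,0.46,0],"rot":[0,0,19.95],"gripper":0.77},{"offset":[3.7,0.55,0],"rot":[0,0,21.7],"gripper":0.77}])

```text
time_s: 42.0
position: [0.6026, 0.2736, 0.1011]
tcp_rot: [[0.986, -0.168, -0.004], [-0.168, -0.986, -0.001], [-0.003, 0.002, -1.0]]
force: [-2.2, -1.3, 0.3]
opening: 0.229
```

arm_command(targets=[{"offset":[0.1,0,0],"rot":[0,0,0],"gripper":0.77},{"offset":[0.1,0,0],"rot":[0,0,0],"gripper":0.77},{"offset":[0,0,0],"rot":[0,0,0],"gripper":0.3},{"offset":[0,0,0],"rot":[0,0,0],"gripper":0.3},{"offset":[0,0,0],"rot":[0,0,0],"gripper":0.3},{"offset":[0,0,-4],"rot":[0,0,0],"gripper":0.3},{"offset":[0,0,-9],"rot":[0,0,0],"gripper":0.3},{"offset":[0,0,-13],"rot":[0,0,0],"gripper":0.3}])

```text
time_s: 42.8
position: [0.6042, 0.2743, 0.2335]
tcp_rot: [[0.986, -0.166, 0.002], [-0.166, -0.986, 0.001], [0.001, -0.001, -1.0]]
force: [0.5, -0.4, 0.8]
opening: 0.663
```

Run:
```python
from h import *
s=bot.read_state();print(s['position'],s['force'])
b=cap('scene');cv2.imwrite('pics/c7.png',cv2.resize(b['frame'][110:290,140:380,::-1],(800,600),interpolation=cv2.INTER_CUBIC))
go(.35,.5,.28,40)
```

```text
[0.60421771 0.27426103 0.23349131] [ 0.54874702 -0.38831581  0.75811148]
t 42.9 off [-29.07, -17.9, -4.15] rot [-0.0, -0.9, -49.6] d 34.4
```

View pics/c7.png

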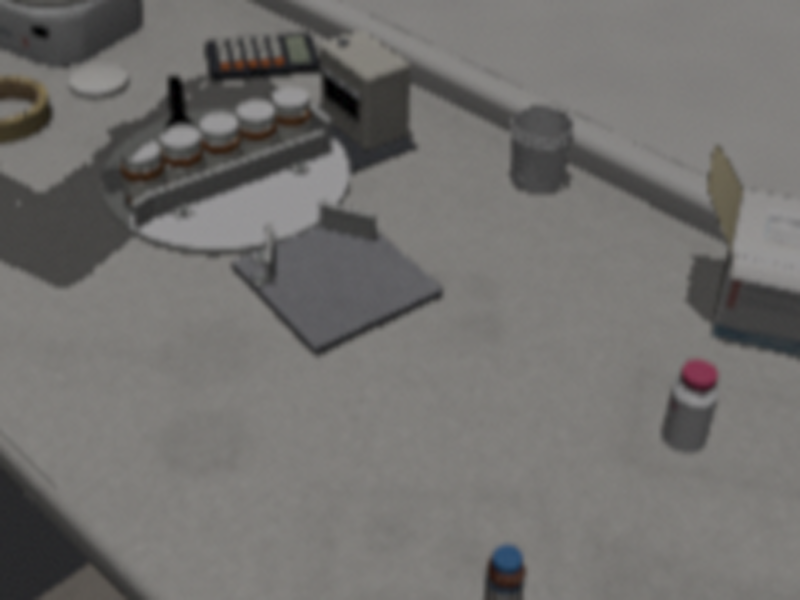

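Turned back, five jars upright in a row (caps (143,155) to (292,105)), vials untouched. Move the arm clear and measure from above.

arm_command(targets=[{"offset":[-29,-18,-4],"rot":[0,0,-49],"gripper":0.3},{"offset":[-29,-18,-4],"rot":[0,0,-49],"gripper":0.3},{"offset":[-29,-18,-4],"rot":[0,0,-49],"gripper":0.3},{"offset":[-29,-18,-4],"rot":[0,0,-49],"gripper":0.3},{"offset":[-29,-18,-4],"rot":[0,0,-49],"gripper":0.3},{"offset":[-29,-18,-4],"rot":[0,0,-49],"gripper":0.3},{"offset":[-29,-18,-4],"rot":[0,0,-49],"gripper":0.3},{"offset":[-29,-18,-4],"rot":[0,0,-49],"gripper":0.3}])

```text
time_s: 43.65
position: [0.3433, 0.5032, 0.2722]
tcp_rot: [[0.768, 0.64, -0.0], [0.64, -0.768, 0.003], [0.001, -0.002, -1.0]]
force: [-0.6, 0.7, -0.3]
opening: 0.699
```

Run:
```python
from h import *
print(bot.read_state()['position'])
a=cap('top')
cv2.imwrite('pics/c8.png',cv2.resize(a['frame'][130:220,130:250,::-1],(800,600),interpolation=cv2.INTER_CUBIC))
# predicted caps in pixel: disc at 0
for d in(.020,.06,.1,.14,.18):
    q=C+X*(.095-d);u=proj(a,[[*q,.068]])[0];print(d,((u-[130,130])*6.67).round(0))
```

```text
[0.34325799 0.50321579 0.27221026]
0.02 [377. 113.]
0.06 [359. 202.]
0.1 [341. 292.]
0.14 [323. 382.]
0.18 [304. 474.]
```

View pics/c8.png

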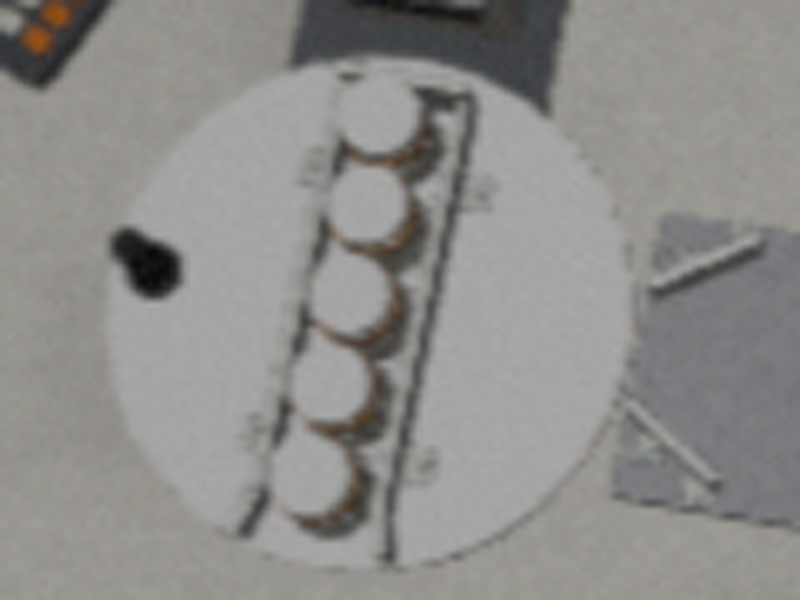

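Caps at (382,115), (370,205), (353,295), (333,382) and (314,475) are within about 12 px (~5 mm) of the ideal closed row. The handle is back at its starting place, so I'm handing in.

arm_command(targets=[{"offset":[0,0,0],"rot":[0,0,0],"gripper":0.3},{"offset":[0,0,0],"rot":[0,0,0],"gripper":0.3},{"offset":[0,0,0],"rot":[0,0,0],"gripper":0.3},{"offset":[0,0,0],"rot":[0,0,0],"gripper":0.3}])

```text
time_s: 44.1
position: [0.3489, 0.499, 0.2711]
tcp_rot: [[0.774, 0.633, -0.0], [0.633, -0.774, -0.0], [-0.0, 0.0, -1.0]]
force: [0.2, -0.7, 0.0]
opening: 0.702
```

```bash
python3 -c "
from h import *
print(ticket.hand_in())"
```

```text
the job is handed in; nothing more can be done
None
```

I turned the turntable to the loading detent by its handle and loaded all five jars. Each was set down on the board and slid through the funnel, still held near its top, until it met the end stop or the jar ahead. I then turned the disc back to its first detent, let go and moved the arm clear. The job was handed in at about 44 s; `hand_in()` gives no verdict.

- **Last checks:** the final pictures show five upright jars in one closed row. The caps lie within about 5 mm of the ideal positions, the handle is back at its starting place, and both vials are standing where they were. The two hardest pushes I measured, on the third and fifth jars, read about 11–12 N at the wrist. I did not measure the turntable angle numerically; it is judged from the pictures.
- **Mishaps, both mended:** the second jar was first gripped about 8 mm off centre, so I opened and gripped it again. One waiting jar was knocked about 4 cm aside during the run and was found again with the camera before I picked it up.

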